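# Set the new isolating valves shut in the vise

### The job

Lay all the brass isolating valves from the mat into the machine vise, slotted spindles up, flat side against flat side on the bed with their pipes parallel to the jaws and midway along them, and wind the crank until the jaw holds the whole pack tight. Then, with the flat screwdriver and not with the fingers, turn every slotted spindle clockwise a quarter turn to its stop, fully shut, stand the screwdriver back in its hole in the wooden block, and leave the valves clamped. Leave the mug, tape roll, wrench and soap bottle where they are.

Things in the scene. Friction and masses are not known exactly. Their poses are not given: they have to be found in the camera images.
- valve1: Brass isolating valve, loose, 0.25 kg, lying slotted spindle up. Middle block 30 long x 26 wide x 26 mm high, flat sides; a hex nut (22 mm across flats, 14 long) on each end: total length 58 mm. Origin: centre of its underside; x along the pipe, z up. End faces flat, centred 13 mm above the underside; spindle head's top 36 mm above it. May be absent (None).
- spindle1 (a joint): Spindle of valve 1, about valve1's vertical axis: 0 = open (slot along the pipe), grows as it is turned clockwise seen from above, 1.571 = shut (slot across the pipe, against its stop). Starts at 0 to 0.3. Stiff: friction about 0.08 N m, stays where left.
- head1: Slotted steel head of spindle 1, round, 20 mm across. Origin: centre of the slot's floor, 31 mm above valve1's underside; z = up, x = along the slot. Slot 5.5 mm wide, 5 mm deep, running right across and open at both ends.
- valve2: Brass isolating valve, loose, 0.25 kg, lying slotted spindle up. Middle block 30 long x 26 wide x 26 mm high, flat sides; a hex nut (22 mm across flats, 14 long) on each end: total length 58 mm. Origin: centre of its underside; x along the pipe, z up. End faces flat, centred 13 mm above the underside; spindle head's top 36 mm above it. May be absent (None).
- spindle2 (a joint): Spindle of valve 2, about valve2's vertical axis: 0 = open (slot along the pipe), grows as it is turned clockwise seen from above, 1.571 = shut (slot across the pipe, against its stop). Starts at 0 to 0.3. Stiff: friction about 0.08 N m, stays where left.
- head2: Slotted steel head of spindle 2, round, 20 mm across. Origin: centre of the slot's floor, 31 mm above valve2's underside; z = up, x = along the slot. Slot 5.5 mm wide, 5 mm deep, running right across and open at both ends.
- valve3: Brass isolating valve, loose, 0.25 kg, lying slotted spindle up. Middle block 30 long x 26 wide x 26 mm high, flat sides; a hex nut (22 mm across flats, 14 long) on each end: total length 58 mm. Origin: centre of its underside; x along the pipe, z up. End faces flat, centred 13 mm above the underside; spindle head's top 36 mm above it. May be absent (None).
- spindle3 (a joint): Spindle of valve 3, about valve3's vertical axis: 0 = open (slot along the pipe), grows as it is turned clockwise seen from above, 1.571 = shut (slot across the pipe, against its stop). Starts at 0 to 0.3. Stiff: friction about 0.08 N m, stays where left.
- head3: Slotted steel head of spindle 3, round, 20 mm across. Origin: centre of the slot's floor, 31 mm above valve3's underside; z = up, x = along the slot. Slot 5.5 mm wide, 5 mm deep, running right across and open at both ends.
- vise: Grey machine vise on a plywood board (250 x 190 x 12 mm), fixed. Origin: under the middle of the swivel base, at counter level. x = horizontal, from the crank to the fixed jaw (direction in which the moving jaw closes); y = along the jaws.
- vise_bed (a point): Point on the vise's flat bed (64 mm above the counter) at the middle of the foot of the fixed jaw's face; axes as the vise. The valves lie on the bed at x below 0. Bed 94 mm wide, jaws 110 mm wide and 30 mm high above the bed.
- jaw: Moving jaw with a steel face 110 x 30 mm. Origin: middle of the foot of its face, at bed level; axes as the vise. The gap between the jaws is its distance from vise_bed: 104 mm with the crank at 0, 8 mm less with each turn (96 to 104 mm at the start, 45 mm at the least).
- crank (a joint): Turn of the crank, rad (0 to 46): grows, and the jaw closes, as it turns clockwise seen from the robot looking along the vise's x (right-handed about that x). At 0, 2 pi, .. its arm points straight up. Stays where left. 2 to 3 N at the knob turn it while the jaw runs free; once the jaw bears on the pack it stiffens at once, and 0.3 to 0.6 rad more makes it tight.
- crank_axis (a point): Point on the crank's horizontal axis level with the middle of the knob, 80 mm above the counter; axes as the vise.
- crank_knob (a point): Middle of the crank's black handgrip: a cylinder 16 mm in diameter and 46 mm long, parallel to the crank's axis, 52 mm from it, sticking out towards the robot; it spins freely on its pin. (Position only; its axes turn with it.)
- mat: Black rubber mat 220 x 220 x 4 mm on which the valves lie, fixed. Origin: centre of its underside.
- stand_hole0 (a point): Centre of the mouth of the screwdriver's hole, 22 mm off the middle of the top of a fixed wooden tool block (110 x 70 mm, 66 mm high): square, 21 mm wide, straight through, upper edge chamfered 3 mm; axes as the block (x along its length, z up).
- driver: Flat screwdriver, 0.12 kg, standing blade down in the block. Origin: blade tip; z up the shaft, x along the blade's width. Blade 15 x 2.2 mm, 14 long; round shaft 10 mm thick; black square handle 30 x 30 mm, sides parallel to x and y, from z = 58 to 138 mm. Its shoulder (z = 58) rests on the block, so there the tip is 8 mm above the counter.
- mug: White mug, 80 mm across, 95 mm high. Origin: centre of its underside.
- tape_roll: Small white roll of thread tape, 54 mm across, 14 mm high, lying flat. Origin: centre of its underside.
- wrench: Small steel wrench, 150 mm long, lying on the counter. Origin: its underside, near the middle.
- stand: Wooden tool block 110 x 70 x 66 mm high, fixed. Origin: centre of its underside.
- soap: Green bottle of dish soap, 60 mm across, 170 mm high. Origin: centre of its underside.
There are look-alikes about, which are no part of the job. What is shaped like the valve1 but purple is not meant. There is more than one size of the driver; the one meant has the size given above.

How it is judged:
On the way, in this order (a step that is already met when the one before it is completed fails the run):
1. all the valves lie side by side on the vise's bed, spindles up, pipes parallel to the jaws, and the jaws hold them tight (y of valve1 in the frame of vise_bed between -0.02 and 0.02 m and x of valve1 in the frame of vise_bed between -0.086 and -0.008 m and z of each of valve1, valve2, valve3 in the frame of vise_bed below 0.005 m and angle between each of valve1, valve2, valve3's own z axis and vertical below 0.1 rad and angle between the x axis of each of valve1, valve2, valve3 and the y axis of vise_bed, either way round below 0.12 rad and y of valve2 in the frame of vise_bed between -0.02 and 0.02 m and x of valve2 in the frame of vise_bed between -0.086 and -0.008 m and y of valve3 in the frame of vise_bed between -0.02 and 0.02 m and x of valve3 in the frame of vise_bed between -0.086 and -0.008 m and contact force between jaw and anything else above 15 N), for 0.2 s.
2. every spindle is turned to shut while the valves are clamped (all of step 1 and value of joint each of spindle1, spindle2, spindle3 above 1.4 rad), for 0.2 s.
At the end, for the whole second after the job is handed in: Every valve lies on the bed upright, pipe parallel to the jaws (0.12 rad) and within 20 mm of their middle; the jaw presses on them with over 15 N; every spindle is at 1.40 rad or more; the screwdriver stands in its hole, down to within 6 mm of its shoulder, at rest (all of step 2 and horizontal distance between driver and stand_hole0 below 0.012 m and angle between driver's own z axis and vertical below 0.12 rad and z of driver in the frame of stand_hole0 below -0.052 m and linear speed of driver below 0.02 m/s); the robot touches nothing.
It fails at once if a spindle head is pushed with the fingers (contact force between the fingers and head1 above 3 N or contact force between the fingers and head2 above 3 N or contact force between the fingers and head3 above 3 N).
It fails at once if the mug, tape roll, wrench or soap bottle is moved more than 3 cm (distance of any of mug, tape_roll, wrench, soap from where it was at the start of the episode above 0.03 m).
Of valve1, valve2, valve3 only 2 to 3 are there at a start; the rules pass over those that are not, and their reading is None.
At some moment in a run one of valve1, valve2, valve3 may be knocked a few centimetres aside while the robot is not near it.
It also fails if it takes over 210 s, if anything falls off the work surface, if the arm or the gripper's body presses on something with over 40 N, if the wrist force passes 120 N, or if a joint passes its speed limit or range.

### The arm

A 7-joint arm with a two-finger parallel gripper is mounted at the origin on the work surface. World frame = base frame: x ahead of the robot, y to its left, z up, the work surface at z = 0. Lengths are in m, angles in rad, forces in N, time in s.
With the tool pointing down it reaches from about 0.425 to 1.025 m from the base axis. Payload 9.4 kg.
Tool frame: the origin (TCP) lies on the mounting face of the last link; the fingertips stand 173 mm ahead of it and the grasp point (between the pads) lies 155 mm ahead of it (env.grasp_offset is the distance from the TCP to the grasp point, in m); z points along the fingers, y is the line along which they close (so a half turn about z gives the same grasp; the last joint's range is limited). The gripper opens to 85 mm and grips with 20 to 120 N. Pads are 22 mm wide; open, the fingers measure 114 mm over their backs; the gripper's body (76 mm by 85 mm) begins 54 mm behind the grasp point. The pads swing forward as they close: fully open they stand 13 mm farther back than shut.
Start: joints at [-1.37, 0.599, -0.003, 1.599, 0.002, 0.943, -0.08], TCP at [0.199, 0.697, 0.405] pointing down, gripper open.
Joint ranges: [-2.57, 2.57], [-0.35, 1.97], [-1.29, 1.29], [0.11, 2.56], [-1.05, 4.19], [0.11, 1.86], [-2.63, 2.63]. Speed limits (rad/s): [2.22, 2.22, 3.01, 3.01, 3.14, 3.14, 3.14].

### API

Orientations are given as [roll, pitch, yaw] about the fixed x, y, z axes, in that order (R = Rz(yaw) Ry(pitch) Rx(roll)).
In Python, from station import env gives the robot as it stands. The module is installed in compiled form; this text tells all that it offers.
- The arm moves only by the tool apply_moves, never from a script. Its argument "plan" is text: rows parted by semicolons, each of 7 numbers parted by spaces: the shift along the tool's x, y, z in cm, then the turn, a rotation vector about the tool's x, y, z in degrees, then the opening, from 0 (shut) to 1 (fully open). In form: dx dy dz ax ay az hand; .... A call has exactly 8 rows; each row shifts and turns the commanded pose from where the row before left it, along the tool's axes as they then stand; what a row does not reach is not made up. A row lasts 1/8 s, in which the tool goes at most 62.5 mm and 10.7 degrees, less where a joint would pass 70% of its speed; a pose out of reach is approached as far as the arm can. A call is refused whole if a number of a shift passes 6.25 or a number of a turn 10.7, either way. A call with a gripper value outside its range is refused whole. The fingers move at their own pace and stop on an object; "force" is the grip in N (left out, the last holds). Time passes only in rows, so rows that do not move let the fingers close, or fill a call up. It gives the time, the measured TCP pose, the force, the opening and the grip force at its end, in the units of the state.
- env.get_obs(): the state, without advancing time (a new reading comes with each control period).
- env.snapshot(name): name is "side" or "top"; returns a dict with "frame" (400x640x3 uint8, red, green, blue), "z_map" (400x640 float32, m along the optical axis (not along the pixel's ray), 0 where there is no reading), "fx", "fy", "cx", "cy" (pixels), "R" (3x3) and "t" (3): a world point X has camera coordinates R X + t. Camera axes: x right, y down, z forward; pixel columns grow to the right and rows downward; lengths in m; the calibration is good to about 2 mm. A picture is of the moment at which its call begins.
- env.job_done(): hands the job in; it is judged then, once.
Trained networks look in the newest picture that a camera, given by its name, has taken for a name from the list of things; names that differ only in an ending like _2 or _b are one class to them, and where a whole thing is asked for, a point or a joint stands for the part that bears it (a point fixed in the world has none). Each returns a list of dicts, best first, with "confidence" (0 to 1); they miss things now and then, are a little off and sometimes report something else, mostly with a low value. They report only what shows in the picture. A call takes as long as a camera call. They do not tell look-alikes from the thing itself.
- env.regions_of(query, camera): "region" (400x640 bool, what is visible of it) and "bbox" ([centre column, centre row, width, height] in pixels, round what is visible of it).
The state is a dict: "t": time; "joint_positions": joint angles; "joint_vel": joint speeds; "tau": joint torques, N m; "eef_pos": TCP position; "tool_rot": TCP orientation; "contact_force": force on the tool from outside, world axes, zero at the start; "wrist_torque": the same for the moment, N m; "grip_width": finger opening in m; "gripper_force": force on a finger pad.
Only numpy, scipy, OpenCV 4.12 (cv2) and the standard library are available. Lean on these libraries where they do the work, as an engineer would, in place of code of your own. Each camera call takes 0.05 s, during which the arm holds its last target. There are 200 camera calls.

## Working session

There is one attempt and no reset: what is moved stays moved. The work goes in short steps, Python scripts to look and compute and a tool call to move; the robot and the scene stay as the last step left them, time stands still between calls to the robot, and variables do not carry over. Pictures are saved under pics/ and viewed, at most 14 in all, crops included, and the job is handed in when it is done.

Besides the shell and the picture viewer there is one more tool, called after "Call:" in YAML: its name, and indented under it one key for each argument. apply_moves: Moves the arm, as the interface text tells. Its arguments: {"type":"object","properties":{"plan":{"type":"string"},"force":{"type":"number"}},"required":["plan"]}

```bash
mkdir -p pics; cat > h.py <<'E'
import numpy as np,cv2
from station import env
from scipy.spatial.transform import Rotation as Ro
def snap(n,f=None):
    s=env.snapshot(n)
    if f: cv2.imwrite(f,s['frame'][:,:,::-1])
    return s
def pts(s,mask=None):
    z=s['z_map'].astype(float); v,u=np.nonzero((z>0) if mask is None else (mask&(z>0)))
    zz=z[v,u]; P=np.c_[(u-s['cx'])/s['fx']*zz,(v-s['cy'])/s['fy']*zz,zz]
    return (P-s['t'])@s['R'],u,v
def proj(s,X):
    c=np.asarray(X)@s['R'].T+s['t']; return c[...,0]/c[...,2]*s['fx']+s['cx'],c[...,1]/c[...,2]*s['fy']+s['cy']
E
python3 - <<'E'
from h import *
for n in('top','side'):
    s=snap(n,f'pics/{n}0.png'); print(n,s['fx'],s['cx'],s['cy'],'cam',-s['R'].T@s['t'],s['R'].round(2).tolist())
    for q in('valve1','head1','vise','jaw','crank_knob','driver','mat','stand','mug','tape_roll','wrench','soap'):
        for r in env.regions_of(q,n):
            if r['confidence']<.3: continue
            P,u,v=pts(s,r['region']); 
            if len(P): print(q,round(r['confidence'],2),np.round(r['bbox']).astype(int).tolist(),'med',np.median(P,0).round(3),'z95',np.percentile(P[:,2],95).round(3))
o=env.get_obs(); print(o)
E
```

```text
top 436.9701315907867 318.71704662888646 193.86154217067053 cam [0.39474127 0.082718   1.25291656] [[0.0, -1.0, 0.01], [-0.99, -0.01, -0.17], [0.17, -0.01, -0.99]]
valve1 0.69 [459, 243, 20, 18] med [ 0.457 -0.285  0.14 ] z95 0.148
valve1 0.63 [238, 215, 12, 21] med [0.541 0.304 0.028] z95 0.04
valve1 0.59 [159, 221, 20, 24] med [0.521 0.522 0.023] z95 0.036
valve1 0.57 [244, 230, 89, 85] med [0.505 0.288 0.003] z95 0.007
valve1 0.55 [446, 240, 43, 46] med [ 0.486 -0.27   0.063] z95 0.068
valve1 0.52 [269, 243, 14, 22] med [0.456 0.208 0.027] z95 0.039
valve1 0.46 [227, 255, 16, 22] med [0.435 0.33  0.027] z95 0.039
vise 0.74 [235, 213, 7, 7] med [0.543 0.306 0.036] z95 0.042
vise 0.66 [338, 191, 74, 108] med [0.631 0.025 0.059] z95 0.096
jaw 0.7 [339, 204, 43, 20] med [0.565 0.017 0.093] z95 0.097
crank_knob 0.56 [344, 235, 8, 20] med [0.476 0.012 0.135] z95 0.14
driver 0.77 [500, 258, 45, 23] med [ 0.421 -0.388  0.169] z95 0.192
driver 0.7 [459, 245, 21, 19] med [ 0.457 -0.285  0.14 ] z95 0.148
mat 0.98 [242, 230, 90, 86] med [0.502 0.287 0.003] z95 0.007
stand 0.59 [448, 240, 41, 
[... 1631 characters left out ...]
36968087,  0.5993037 , -0.00249971,  1.59941587,  0.00181909,
        0.94288548, -0.079802  ]), 'joint_vel': array([-1.57889105e-05,  1.81471045e-03,  1.53860727e-03,  4.77294464e-04,
       -7.19929459e-04,  7.58272020e-04,  2.79383123e-04]), 'tau': array([-1.13423368e-03, -7.76244020e+01,  1.56330295e+00, -2.58365089e+01,
        1.23633858e-02,  2.41791910e-03,  1.60004754e-05]), 'eef_pos': array([0.1988359 , 0.69719687, 0.40466639]), 'tool_rot': array([-3.14158742e+00,  6.27114963e-05,  2.86380792e+00]), 'contact_force': array([-1.32649288, -0.14866557, -0.35575705]), 'wrist_torque': array([-0.0089409 , -0.00098872,  0.01911229]), 'gripper_force': 0.0, 'grip_width': 0.08537631145190386}
```

```bash
python3 - <<'E'
from h import *
a=cv2.imread('pics/top0.png')[120:300,130:540]; cv2.imwrite('pics/top0c.png',cv2.resize(a,(800,351),interpolation=cv2.INTER_CUBIC))
a=cv2.imread('pics/side0.png')[130:380,200:480]; cv2.imwrite('pics/side0c.png',cv2.resize(a,(672,600),interpolation=cv2.INTER_CUBIC))
E
```

```text
(no output)
```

View pics/top0c.png

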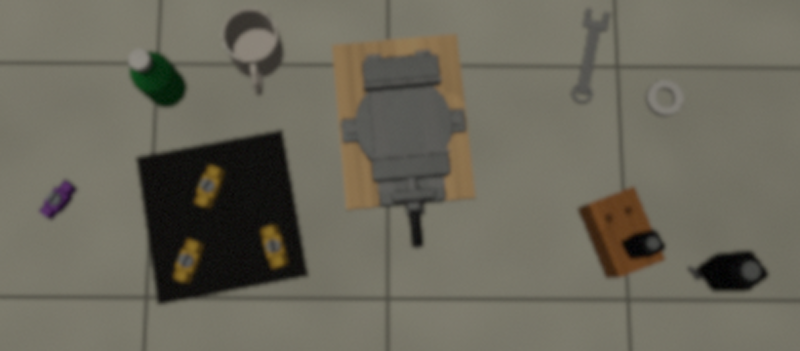

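View pics/side0c.png

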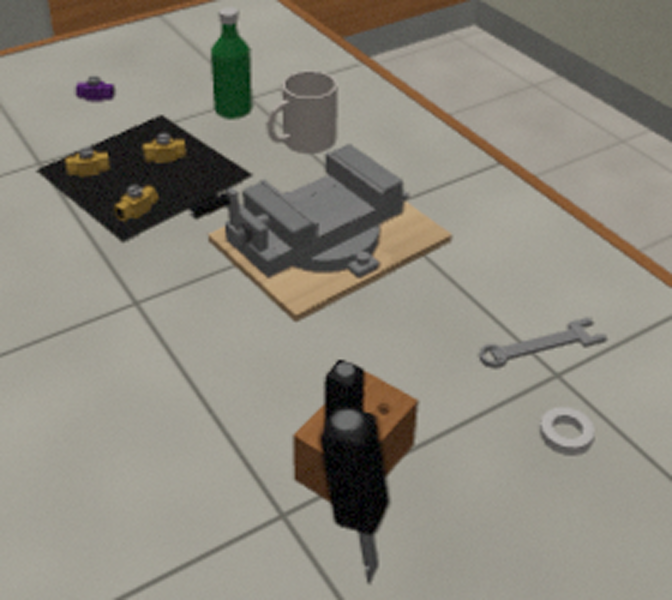

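```bash
cat >> h.py <<'E'
def rect(P):
    (c,wh,a)=cv2.minAreaRect((P[:,:2]*1000).astype(np.float32)); 
    if wh[0]<wh[1]: wh=wh[::-1];a+=90
    return np.round(np.array(c)/1000,4),np.round(wh,1),round((a+90)%180-90,1)
def valves(ss,lo=(.36,.15),hi=(.62,.42),z0=.004):
    "heads+pipe axes of valves in an xy box lying at z0"
    out={}
    for n,s in ss.items():
        P,u,v=pts(s); rgb=s['frame'][v,u].astype(int)
        m=(P[:,:2]>lo).all(1)&(P[:,:2]<hi).all(1)&(P[:,2]>z0+.011)&(P[:,2]<z0+.05)
        P=P[m]
        if not len(P): continue
        from scipy.cluster.hierarchy import fcluster,linkage
        L=fcluster(linkage(P[:,:2]),.006,'distance')
        for k in set(L):
            Q=P[L==k]
            if len(Q)<40: continue
            H=Q[Q[:,2]>z0+.031]; 
            print(n,len(Q),'rect',*rect(Q),'head',len(H),H.mean(0).round(4) if len(H) else '')
E
python3 - <<'E'
from h import *
ss={n:snap(n) for n in('top','side')}
valves(ss)
for n,s in ss.items():
    P,u,v=pts(s); rgb=s['frame'][v,u].astype(int)
    b=(P[:,0]>.4)&(P[:,0]<.85)&(abs(P[:,1])<.15)
    for nm,m in(('board',(P[:,2]>.006)&(P[:,2]<.018)&(rgb[:,0]-rgb[:,2]>40)),('jawM',(P[:,2]>.088)&(P[:,2]<.1)&(P[:,0]>.53)&(P[:,0]<.6)),('jawF',(P[:,2]>.088)&(P[:,2]<.1)&(P[:,0]>.62)),('knob',(P[:,2]>.1)&(P[:,0]<.52)),('bed',(P[:,2]>.06)&(P[:,2]<.068))):
        Q=P[b&m]
        if len(Q)>5: print(n,nm,len(Q),*rect(Q),np.percentile(Q,[2,50,98],axis=0).round(3).tolist())
    b=(P[:,0]>.35)&(P[:,0]<.6)&(P[:,1]<-.2)&(P[:,1]>-.46)
    for nm,m in(('block',(P[:,2]>.06)&(P[:,2]<.072)),('drv',(P[:,2]>.08)&(P[:,1]>-.335)),('drvtop',(P[:,2]>.135)&(P[:,1]>-.335)),('big',(P[:,2]>.02)&(P[:,1]<-.35)),('bigtop',(P[:,2]>.18)&(P[:,1]<-.35))):
        Q=P[b&m]
        if len(Q)>5: print(n,nm,len(Q),*rect(Q),np.percentile(Q,[2,50,98],axis=0).round(3).tolist())
E
```

```text
top 190 rect [0.4568 0.2098] [57.5 26.4] 17.8 head 24 [0.4564 0.2099 0.0382]
top 200 rect [0.4358 0.3323] [58.2 26.8] -20.3 head 29 [0.4356 0.3319 0.0382]
top 189 rect [0.5427 0.306 ] [57.6 25.8] -19.5 head 27 [0.5425 0.3061 0.0388]
side 148 rect [0.4563 0.2054] [59.6 24.7] 14.2 head 28 [0.4556 0.2068 0.0393]
side 128 rect [0.5418 0.3023] [57.4 30.1] -17.0 head 23 [0.5426 0.3023 0.0393]
side 135 rect [0.4344 0.3283] [58.4 30.6] -12.1 head 26 [0.4348 0.3282 0.0398]
top board 1968 [0.6448 0.0242] [249.8 189.3] 5.7 [[0.522, -0.074, 0.007], [0.678, 0.064, 0.011], [0.769, 0.123, 0.016]]
top jawM 550 [0.556  0.0159] [107.7  57.1] -84.6 [[0.533, -0.034, 0.088], [0.565, 0.016, 0.093], [0.585, 0.068, 0.098]]
top jawF 554 [0.6993 0.0303] [107.3  40.5] -84.9 [[0.678, -0.022, 0.089], [0.698, 0.03, 0.094], [0.72, 0.082, 0.098]]
top knob 143 [0.4863 0.0127] [70.3 22.5] 11.5 [[0.451, 0.004, 0.116], [0.479, 0.014, 0.137], [0.507, 0.022, 0.142]]
top bed 1213 [0.6256 0.0209] [219.2 103.9] 6.7 [[0.522, -0.026, 0.06], [0.626, 0.023, 0.063], [0.729, 0.071, 0.067]]
top block 795 [ 0.4777 -0.2849] [110.1  
[... 822 characters left out ...]
49 0.0111] [71.  26.5] -6.6 [[0.451, 0.001, 0.102], [0.49, 0.007, 0.135], [0.508, 0.02, 0.143]]
side bed 620 [0.6255 0.0183] [220.7 102.4] 4.3 [[0.519, -0.034, 0.061], [0.635, 0.005, 0.065], [0.701, 0.068, 0.068]]
side block 847 [ 0.4775 -0.2862] [113.9  72.8] 20.2 [[0.419, -0.334, 0.061], [0.474, -0.299, 0.067], [0.533, -0.255, 0.07]]
side drv 458 [ 0.4558 -0.2959] [32.  30.2] 25.0 [[0.438, -0.312, 0.081], [0.45, -0.303, 0.125], [0.472, -0.285, 0.152]]
side drvtop 179 [ 0.4565 -0.2952] [30.7 29.2] 32.6 [[0.44, -0.312, 0.136], [0.453, -0.299, 0.147], [0.471, -0.281, 0.153]]
side big 161 [ 0.4006 -0.3674] [45.9 22.9] -64.4 [[0.383, -0.388, 0.021], [0.4, -0.371, 0.025], [0.418, -0.352, 0.031]]
```

```bash
python3 - <<'E'
from h import *
s=snap('side'); a=s['frame'][200:395,200:480,::-1]; cv2.imwrite('pics/s1.png',cv2.resize(a,(784,546),interpolation=cv2.INTER_CUBIC))
E
```

```text
(no output)
```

View pics/s1.png

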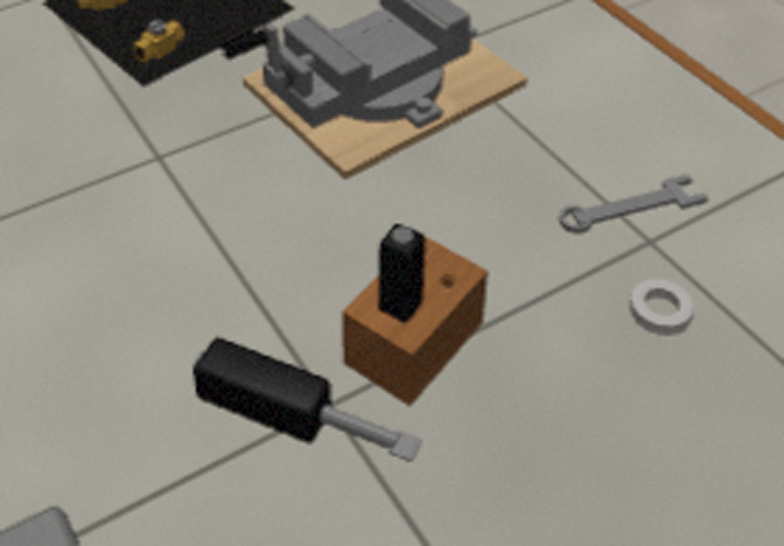

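```bash
cat >> h.py <<'E'
def go(x,y,gz,yaw,start=None):
    "turn first, then shift: prints az total, then dx dy dz (cm) in the turned axes, for grasp point x,y,gz, tool down"
    if start is None:
        o=env.get_obs(); start=(*o['eef_pos'],np.degrees(o['tool_rot'][2]))
    az=(start[3]-yaw+180)%360-180
    R=Ro.from_euler('xyz',[180,0,yaw],degrees=True)
    d=R.inv().apply(np.array([x,y,gz+.155])-start[:3])*100
    print('az %.1f then d %.2f %.2f %.2f'%(az,*d)); return (x,y,gz+.155,yaw)
def st():
    o=env.get_obs(); print('t',round(o['t'],2),'tcp',o['eef_pos'].round(4),'rpy',np.degrees(o['tool_rot']).round(1),'F',o['contact_force'].round(1),'T',o['wrist_torque'].round(2),'w',round(o['grip_width'],4),'gf',round(o['gripper_force'],1),'q',o['joint_positions'].round(2).tolist())
E
python3 - <<'E'
from h import *
go(.4563,.2083,.12,107.8)
E
```

```text
az 56.3 then d -54.42 9.57 12.96
```

Call:
apply_moves:
  plan: "0 0 0 0 0 9.4 1;0 0 0 0 0 9.4 1;0 0 0 0 0 9.4 1;0 0 0 0 0 9.4 1;0 0 0 0 0 9.4 1;0 0 0 0 0 9.3 1;-6.05 1.06 1.44 0 0 0 1;-6.05 1.06 1.44 0 0 0 1"
  force: 40

```text
t: 2.45
eef_pos: [0.2555, 0.5885, 0.3757]
tool_rot: [3.141, -0.0, 1.883]
contact_force: [1.7, 0.3, -0.1]
grip_width: 0.0854
gripper_force: 0.0
```

Call:
apply_moves:
  plan: "-6.05 1.06 1.44 0 0 0 1;-6.05 1.06 1.44 0 0 0 1;-6.05 1.06 1.44 0 0 0 1;-6.05 1.06 1.44 0 0 0 1;-6.05 1.06 1.44 0 0 0 1;-6.05 1.06 1.44 0 0 0 1;-6.05 1.06 1.44 0 0 0 1;0 0 0 0 0 0 1"

```text
t: 3.45
eef_pos: [0.4557, 0.2072, 0.2758]
tool_rot: [-3.141, 0.002, 1.872]
contact_force: [-1.0, 0.6, -0.9]
grip_width: 0.085
gripper_force: 0.0
```

```bash
python3 - <<'E'
from h import *
st(); ss={n:snap(n) for n in('top','side')}
valves(ss); go(.4563,.2083,.024,107.8)
E
```

```text
t 3.45 tcp [0.4557 0.2072 0.2758] rpy [-1.800e+02  1.000e-01  1.072e+02] F [-1.   0.6 -0.9] T [0.01 0.06 0.  ] w 0.085 gf 0.0 q [-0.63, 0.54, 0.13, 2.22, -0.18, 0.38, -0.05]
top 88 rect [0.5523 0.3034] [39.9 23.9] -27.4 head 18 [0.5469 0.3065 0.0388]
side 145 rect [0.4571 0.204 ] [60.7 28.2] 6.4 head 28 [0.456  0.2069 0.0392]
side 134 rect [0.5418 0.3024] [57.8 29.4] -18.1 head 20 [0.5423 0.3027 0.0396]
side 117 rect [0.4332 0.3278] [57.1 31.2] -4.1 head 22 [0.4327 0.3292 0.0396]
az -0.1 then d -0.41 0.11 9.73
```

Call:
apply_moves:
  plan: "0 0 2 0 0 0 1;0 0 2 0 0 0 1;0 0 2 0 0 0 1;0 0 2 0 0 0 1;0 0 1.7 0 0 0 1;0 0 0 0 0 0 0;0 0 0 0 0 0 0;0 0 0 0 0 0 0"
  force: 40

```text
t: 4.55
eef_pos: [0.4535, 0.2131, 0.18]
tool_rot: [3.141, -0.0, 1.882]
contact_force: [-1.1, 0.6, -1.5]
grip_width: 0.0568
gripper_force: 42.9
```

Call:
apply_moves:
  plan: "0 0 0 0 0 0 0;0 0 0 0 0 0 0;0 0 -2 0 0 0 0;0 0 -4 0 0 0 0;0 0 -6 0 0 0 0;0 0 -6 0 0 0 0;0 0 0 0 0 0 0;0 0 0 0 0 0 0"

```text
t: 5.55
eef_pos: [0.4531, 0.2123, 0.359]
tool_rot: [-3.141, -0.0, 1.881]
contact_force: [0.1, 0.7, -2.2]
grip_width: 0.057
gripper_force: 44.2
```

```bash
python3 - <<'E'
from h import *
st(); ss={n:snap(n) for n in('top','side')}
a=ss['side']['frame'][110:260,190:400,::-1]; cv2.imwrite('pics/g1.png',cv2.resize(a,(784,560),interpolation=cv2.INTER_CUBIC))
for n,s in ss.items():
    P,u,v=pts(s); rgb=s['frame'][v,u].astype(int); m=(rgb[:,0]-rgb[:,2]>45)&(abs(P[:,0]-.45)<.06)&(abs(P[:,1]-.21)<.06)&(P[:,2]>.09)
    if m.sum()>5: print(n,m.sum(),rect(P[m]),np.percentile(P[m],[2,50,98],axis=0).round(3).tolist())
E
```

```text
t 5.55 tcp [0.4531 0.2123 0.359 ] rpy [-180.    -0.   107.8] F [ 0.1  0.7 -2.2] T [-0.02 -0.04 -0.  ] w 0.057 gf 44.2 q [-0.7, 0.4, 0.2, 2.16, -0.14, 0.59, -0.08]
side 140 (array([0.4581, 0.1988]), array([93.2, 52.4]), 10.6) [[0.43, 0.184, 0.191], [0.456, 0.196, 0.205], [0.491, 0.219, 0.493]]
```

View pics/g1.png

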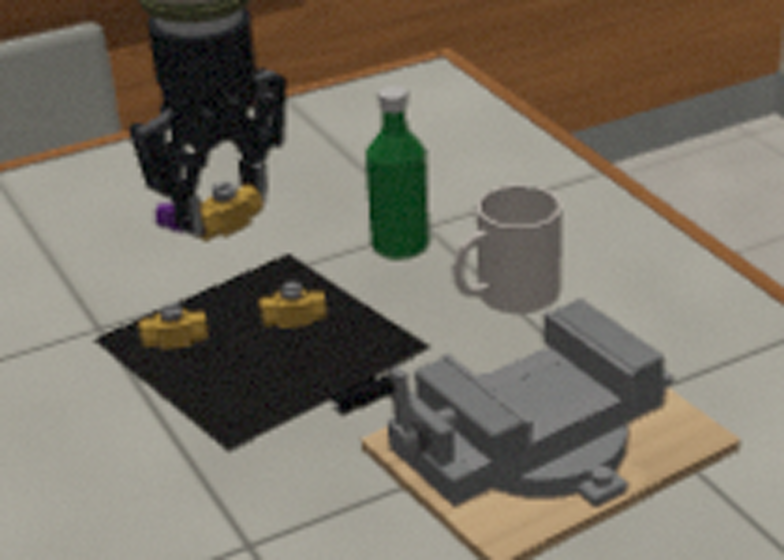

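```bash
cat >> h.py <<'E'
C0=np.array([.645,.0235]); VY=5.2
def vw(xp,yp=0):
    a=np.radians(VY); return C0+np.array([np.cos(a)*xp-np.sin(a)*yp,np.sin(a)*xp+np.cos(a)*yp])
def wv(p):
    a=np.radians(VY); d=np.asarray(p)[:2]-C0; return np.array([np.cos(a)*d[0]+np.sin(a)*d[1],-np.sin(a)*d[0]+np.cos(a)*d[1]])
def held_offset(down=.021):
    "head centre of the held valve, side camera, in tool axes (mm)"
    s=snap('side'); P,u,v=pts(s); rgb=s['frame'][v,u].astype(int); o=env.get_obs()
    R=Ro.from_euler('xyz',o['tool_rot']); Q=R.inv().apply(P-o['eef_pos'])*1000
    z=155+down*1000-36
    m=(abs(Q[:,0])<20)&(abs(Q[:,1])<17)&(Q[:,2]>z-5)&(Q[:,2]<z+3)&(rgb.max(1)-rgb.min(1)<30)&(rgb.max(1)>70)
    print('head n',m.sum(),Q[m].mean(0).round(1), (np.percentile(Q[m],[3,97],axis=0)).round(1).tolist())
    y=(rgb[:,0]-rgb[:,2]>45)&(abs(Q[:,0])<25)&(abs(Q[:,1])<32)&(Q[:,2]>z)&(Q[:,2]<z+40)
    print('brass',np.percentile(Q[y],[3,50,97],axis=0).round(1).tolist())
E
python3 - <<'E'
from h import *
held_offset()
print(vw(.0185),vw(-.0105),vw(-.0395))
p=vw(.0185); go(*p,.19,5.2)
E
```

```text
head n 16 [ -6.8   0.5 138.9] [[-14.6, -7.5, 137.0], [1.0, 8.3, 141.3]]
brass [[-20.5, -27.2, 146.1], [-15.3, -5.2, 153.8], [0.8, 27.0, 167.4]]
[0.66342386 0.0251767 ] [0.63454321 0.02254836] [0.60566257 0.01992001]
az 102.6 then d 19.24 20.53 1.28
```

Call:
apply_moves:
  plan: "0 0 0 0 0 10.3 0;0 0 0 0 0 10.3 0;0 0 0 0 0 10.3 0;0 0 0 0 0 10.3 0;0 0 0 0 0 10.3 0;0 0 0 0 0 10.3 0;0 0 0 0 0 10.2 0;0 0 0 0 0 10.2 0"

```text
t: 6.7
eef_pos: [0.4534, 0.2124, 0.358]
tool_rot: [3.14, 0.003, 0.441]
contact_force: [0.5, 0.8, -1.9]
grip_width: 0.0572
gripper_force: 44.1
```

Call:
apply_moves:
  plan: "0 0 0 0 0 10.2 0;0 0 0 0 0 10.2 0;4.9 5.1 1 0 0 0 0;4.9 5.1 1 0 0 0 0;4.9 5.1 1 0 0 0 0;4.9 5.1 1 0 0 0 0;0 0 0 0 0 0 0;0 0 0 0 0 0 0"

```text
t: 7.7
eef_pos: [0.6401, 0.0498, 0.3224]
tool_rot: [3.141, 0.003, 0.089]
contact_force: [-0.1, 0.7, -2.6]
grip_width: 0.057
gripper_force: 44.2
```

```bash
python3 - <<'E'
from h import *
st(); held_offset(); p=vw(.024); go(*p,.086,5.2)
s=snap('top'); a=s['frame'][120:270,230:440,::-1]; cv2.imwrite('pics/p1.png',cv2.resize(a,(784,560),interpolation=cv2.INTER_CUBIC))
E
```

```text
t 7.7 tcp [0.6401 0.0498 0.3224] rpy [180.    0.2   5.1] F [-0.1  0.7 -2.6] T [0.05 0.05 0.02] w 0.057 gf 44.2 q [-0.57, 0.68, 0.64, 1.89, -0.57, 0.76, -1.08]
head n 17 [ -4.5   3.1 139.2] [[-12.8, -5.2, 137.0], [2.9, 11.1, 141.9]]
brass [[-17.8, -26.5, 146.7], [-13.9, 8.5, 155.2], [0.6, 28.8, 169.3]]
az 0.0 then d 2.67 2.76 8.18
```

Call:
apply_moves:
  plan: "1.28 1.35 1 0 0 0 0;1.27 1.35 1 0 0 0 0;0 0 1.5 0 0 0 0;0 0 1.5 0 0 0 0;0 0 1.5 0 0 0 0;0 0 0.8 0 0 0 0;0 0 0.4 0 0 0 0;0 0 0.2 0 0 0 0"

```text
t: 8.8
eef_pos: [0.6679, 0.0256, 0.2453]
tool_rot: [-3.141, 0.001, 0.091]
contact_force: [-5.3, 0.2, 2.0]
grip_width: 0.0571
gripper_force: 46.6
```

```bash
python3 - <<'E'
from h import *
st(); held_offset(); p=vw(.0228); go(*p,.086,5.2)
E
```

```text
t 8.8 tcp [0.6679 0.0256 0.2453] rpy [-1.8e+02  1.0e-01  5.2e+00] F [-5.3  0.2  2. ] T [0.14 0.95 0.16] w 0.0571 gf 46.6 q [-0.46, 0.79, 0.55, 1.87, -0.65, 0.66, -0.99]
head n 20 [ -4.7   0.5 139.4] [[-13.6, -6.6, 136.6], [4.8, 7.5, 142.4]]
brass [[-17.8, -27.2, 145.8], [-14.0, 4.7, 153.1], [2.4, 28.4, 168.9]]
az -0.0 then d -0.01 0.00 0.42
```

Call:
apply_moves:
  plan: "-0.25 0 0 0 0 0 0;0 0 0.1 0 0 0 0;0 0 0.2 0 0 0 0;0 0 0.1 0 0 0 0;0 0 0 0 0 0 0;0 0 0 0 0 0 0;0 0 0 0 0 0 0;0 0 0 0 0 0 0"

```text
t: 9.85
eef_pos: [0.6659, 0.0253, 0.2413]
tool_rot: [3.142, -0.0, 0.09]
contact_force: [0.4, 0.1, -2.3]
grip_width: 0.057
gripper_force: 44.1
```

```bash
python3 - <<'E'
from h import *
st()
E
```

```text
t 9.85 tcp [0.6659 0.0253 0.2413] rpy [180.   -0.    5.2] F [ 0.4  0.1 -2.3] T [-0.03 -0.03 -0.01] w 0.057 gf 44.1 q [-0.46, 0.8, 0.55, 1.88, -0.66, 0.65, -0.99]
```

Call:
apply_moves:
  plan: "0 0 0.1 0 0 0 0;0 0 0.1 0 0 0 0;0 0 0 0 0 0 0.75;0 0 0 0 0 0 0.85;0 0 0 0 0 0 0.9;0 0 -2 0 0 0 0.9;0 0 -5 0 0 0 1;0 0 -5 0 0 0 1"

```text
t: 10.85
eef_pos: [0.6658, 0.0251, 0.3618]
tool_rot: [3.141, -0.0, 0.09]
contact_force: [-0.2, -0.1, 0.6]
grip_width: 0.0856
gripper_force: 0.0
```

```bash
python3 - <<'E'
from h import *
st(); p=(.543,.3055); a=go(*p,.12,70.3)
E
```

```text
t 10.85 tcp [0.6658 0.0251 0.3618] rpy [180.   -0.    5.2] F [-0.2 -0.1  0.6] T [ 0.02 -0.06  0.03] w 0.0856 gf 0.0 q [-0.54, 0.66, 0.68, 1.81, -0.53, 0.86, -1.09]
az -65.1 then d 22.26 -21.01 8.68
```

Call:
apply_moves:
  plan: "0 0 0 0 0 -9.3 1;0 0 0 0 0 -9.3 1;0 0 0 0 0 -9.3 1;0 0 0 0 0 -9.3 1;0 0 0 0 0 -9.3 1;0 0 0 0 0 -9.3 1;0 0 0 0 0 -9.3 1;3.2 -3 1 0 0 0 1"

```text
t: 11.85
eef_pos: [0.6494, 0.0616, 0.3517]
tool_rot: [3.137, 0.0, 1.222]
contact_force: [0.2, 1.4, -0.7]
grip_width: 0.0857
gripper_force: 0.0
```

Call:
apply_moves:
  plan: "3.2 -3 1.3 0 0 0 1;3.2 -3 1.3 0 0 0 1;3.2 -3 1.3 0 0 0 1;3.2 -3 1.3 0 0 0 1;3.2 -3 1.3 0 0 0 1;3 -3 1.2 0 0 0 1;0 0 0 0 0 0 1;0 0 0 0 0 0 1"

```text
t: 12.85
eef_pos: [0.5435, 0.3047, 0.2733]
tool_rot: [3.14, -0.0, 1.227]
contact_force: [0.7, -0.8, -0.2]
grip_width: 0.0855
gripper_force: 0.0
```

```bash
python3 - <<'E'
from h import *
st(); ss={n:snap(n) for n in('top','side')}; valves(ss); print('vise'); valves(ss,(.58,-.03),(.675,.08),.064)
go(.543,.3055,.025,70.3)
E
```

```text
t 12.85 tcp [0.5435 0.3047 0.2733] rpy [179.9  -0.   70.3] F [ 0.7 -0.8 -0.2] T [-0.06 -0.02  0.  ] w 0.0855 gf 0.0 q [-0.81, 0.66, 0.32, 1.96, -0.36, 0.57, -0.59]
top 202 rect [0.4356 0.3323] [57.8 26.5] -18.0 head 29 [0.436  0.3315 0.0384]
top 168 rect [0.5426 0.3058] [57.9 25. ] -19.7 head 25 [0.5417 0.3045 0.0387]
side 137 rect [0.4342 0.3262] [58.5 31.1] -9.5 head 26 [0.4347 0.3277 0.04  ]
side 126 rect [0.5417 0.3007] [58.9 27.9] -27.6 head 26 [0.5424 0.3022 0.0387]
vise
top 57 rect [0.5829 0.0101] [78.1  6.7] -87.4 head 7 [ 0.5829 -0.0051  0.0971]
top 193 rect [0.6618 0.0252] [57.9 26.2] -86.2 head 31 [0.6618 0.0247 0.0986]
side 153 rect [0.6582 0.023 ] [61.3 26.2] -81.7 head 31 [0.6601 0.0211 0.0997]
az -0.1 then d 0.13 -0.14 9.33
```

Call:
apply_moves:
  plan: "0.1 -0.1 2 0 0 0 1;0 0 2 0 0 0 1;0 0 2 0 0 0 1;0 0 2 0 0 0 1;0 0 1.3 0 0 0 1;0 0 0 0 0 0 0;0 0 0 0 0 0 0;0 0 0 0 0 0 0"

```text
t: 13.95
eef_pos: [0.5425, 0.3066, 0.1798]
tool_rot: [3.141, -0.001, 1.227]
contact_force: [-0.2, -0.2, -2.5]
grip_width: 0.0568
gripper_force: 43.1
```

Call:
apply_moves:
  plan: "0 0 0 0 0 0 0;0 0 -2 0 0 0 0;0 0 -5 0 0 0 0;0 0 -6 0 0 0 0;0 0 -3 0 0 0 0;0 0 0 0 0 9.3 0;0 0 0 0 0 9.3 0;0 0 0 0 0 9.3 0"

```text
t: 14.95
eef_pos: [0.5422, 0.3063, 0.341]
tool_rot: [-3.141, -0.002, 0.734]
contact_force: [-0.4, 0.5, -3.4]
grip_width: 0.0572
gripper_force: 44.3
```

```bash
python3 - <<'E'
from h import *
st(); held_offset(); p=vw(-.0125); go(*p,.12,5.2)
E
```

```text
t 14.95 tcp [0.5422 0.3063 0.341 ] rpy [-1.80e+02 -1.00e-01  4.21e+01] F [-0.4  0.5 -3.4] T [ 0.01 -0.01  0.03] w 0.0572 gf 44.3 q [-0.95, 0.6, 0.53, 1.92, -0.44, 0.73, -1.0]
head n 17 [ -1.9   2.6 138.4] [[-10.0, -4.8, 135.4], [4.5, 9.4, 141.9]]
brass [[-16.8, -25.7, 145.1], [-10.3, 2.4, 153.7], [5.0, 25.4, 167.3]]
az 36.5 then d 6.44 29.12 6.57
```

Call:
apply_moves:
  plan: "0 0 0 0 0 9.2 0;0 0 0 0 0 9.2 0;0 0 0 0 0 9.2 0;0 0 0 0 0 9.2 0;1.07 4.85 0.5 0 0 0 0;1.07 4.85 0.5 0 0 0 0;1.07 4.85 0.5 0 0 0 0;1.07 4.85 0.5 0 0 0 0"

```text
t: 16.0
eef_pos: [0.6041, 0.1162, 0.3203]
tool_rot: [-3.141, -0.001, 0.101]
contact_force: [0.6, -0.6, -3.0]
grip_width: 0.0568
gripper_force: 44.3
```

Call:
apply_moves:
  plan: "1.07 4.85 0.5 0 0 0 0;1.07 4.85 0.5 0 0 0 0;0 0 0.5 0 0 0 0;0 0 0.5 0 0 0 0;0 0 0.5 0 0 0 0;0 0 0.5 0 0 0 0;0 0 0 0 0 0 0;0 0 0 0 0 0 0"

```text
t: 17.0
eef_pos: [0.6347, 0.0234, 0.2894]
tool_rot: [3.142, -0.0, 0.098]
contact_force: [0.8, 0.9, -2.5]
grip_width: 0.0572
gripper_force: 44.3
```

```bash
python3 - <<'E'
from h import *
st(); held_offset(); p=vw(-.0125); go(*p,.085,5.2)
E
```

```text
t 17.0 tcp [0.6347 0.0234 0.2894] rpy [180.   -0.    5.6] F [ 0.8  0.9 -2.5] T [-0.04  0.02 -0.  ] w 0.0572 gf 44.3 q [-0.5, 0.71, 0.6, 1.93, -0.62, 0.69, -1.0]
head n 18 [ -0.5   0.9 139.4] [[-9.7, -5.4, 136.3], [7.7, 8.0, 142.8]]
brass [[-14.0, -28.7, 145.3], [-9.7, 4.1, 153.4], [0.9, 23.7, 170.8]]
az 0.4 then d -0.22 0.07 4.94
```

Call:
apply_moves:
  plan: "-0.2 0 1 0 0 0.4 0;0 0 1.2 0 0 0 0;0 0 1.2 0 0 0 0;0 0 0.8 0 0 0 0;0 0 0.5 0 0 0 0;0 0 0.2 0 0 0 0;0 0 0 0 0 0 0;0 0 0 0 0 0 0"

```text
t: 18.05
eef_pos: [0.6328, 0.0229, 0.2406]
tool_rot: [3.142, -0.001, 0.091]
contact_force: [0.7, -0.4, -3.0]
grip_width: 0.057
gripper_force: 44.4
```

```bash
python3 - <<'E'
from h import *
st(); held_offset()
E
```

```text
t 18.05 tcp [0.6328 0.0229 0.2406] rpy [180.   -0.    5.2] F [ 0.7 -0.4 -3. ] T [-0.02 -0.03 -0.01] w 0.057 gf 44.4 q [-0.46, 0.77, 0.54, 1.96, -0.68, 0.6, -0.95]
head n 18 [ -0.6   1.4 139.1] [[-8.2, -7.1, 137.0], [7.2, 7.9, 142.1]]
brass [[-13.6, -26.6, 144.4], [-9.1, 4.9, 153.4], [22.7, 28.4, 167.3]]
```

Call:
apply_moves:
  plan: "0 0 0.1 0 0 0 0;0 0 0 0 0 0 0.75;0 0 0 0 0 0 0.85;0 0 0 0 0 0 0.9;0 0 -2 0 0 0 0.9;0 0 -5 0 0 0 1;0 0 -5 0 0 0 1;0 0 0 0 0 -9.4 1"

```text
t: 19.1
eef_pos: [0.6335, 0.0223, 0.3644]
tool_rot: [3.14, -0.007, 0.257]
contact_force: [0.4, -1.8, -0.2]
grip_width: 0.0856
gripper_force: 0.0
```

Call:
apply_moves:
  plan: "0 0 0 0 0 -9.4 1;0 0 0 0 0 -9.4 1;0 0 0 0 0 -9.4 1;0 0 0 0 0 -9.4 1;0 0 0 0 0 -9.4 1;0 0 0 0 0 -9.4 1;0 0 0 0 0 0 1;0 0 0 0 0 0 1"

```text
t: 20.1
eef_pos: [0.6326, 0.0226, 0.36]
tool_rot: [3.141, -0.0, 1.235]
contact_force: [1.0, -0.4, -0.5]
grip_width: 0.0858
gripper_force: 0.0
```

```bash
python3 - <<'E'
from h import *
st(); ss={n:snap(n) for n in('top','side')}; valves(ss); print('vise'); valves(ss,(.58,-.03),(.675,.08),.064)
go(.4358,.332,.12,71)
E
```

```text
t 20.1 tcp [0.6326 0.0226 0.36  ] rpy [180.   -0.   70.8] F [ 1.  -0.4 -0.5] T [-0.04 -0.02  0.06] w 0.0858 gf 0.0 q [-0.36, 0.56, 0.35, 1.88, -0.27, 0.75, -0.19]
top 198 rect [0.4357 0.3321] [57.8 25.8] -18.8 head 29 [0.4353 0.3309 0.0388]
side 134 rect [0.435  0.3269] [57.2 28.3] -23.6 head 25 [0.4347 0.329  0.04  ]
vise
side 273 rect [0.6449 0.0224] [62.2 54.9] -85.9 head 62 [0.6456 0.0212 0.0991]
az -0.1 then d 22.82 -28.68 8.46
```

Call:
apply_moves:
  plan: "3.26 -4.1 1.2 0 0 0 1;3.26 -4.1 1.2 0 0 0 1;3.26 -4.1 1.2 0 0 0 1;3.26 -4.1 1.2 0 0 0 1;3.26 -4.1 1.2 0 0 0 1;3.26 -4.1 1.2 0 0 0 1;3.26 -4.1 1.2 0 0 0 1;0 0 0 0 0 0 1"

```text
t: 21.2
eef_pos: [0.4329, 0.3361, 0.2742]
tool_rot: [-3.139, 0.001, 1.245]
contact_force: [0.3, -0.5, -0.3]
grip_width: 0.0856
gripper_force: 0.0
```

```bash
python3 - <<'E'
from h import *
st(); ss={n:snap(n) for n in('top','side')}; valves(ss); print('vise'); valves(ss,(.58,-.03),(.675,.08),.064)
go(.4358,.332,.025,71)
E
```

```text
t 21.2 tcp [0.4329 0.3361 0.2742] rpy [-179.9    0.    71.3] F [ 0.3 -0.5 -0.3] T [-0.1  -0.08 -0.03] w 0.0856 gf 0.0 q [-0.98, 0.6, 0.32, 2.13, -0.4, 0.47, -0.68]
top 188 rect [0.4356 0.3317] [57.8 25.6] -16.8 head 30 [0.4347 0.3312 0.0374]
side 135 rect [0.4359 0.3289] [56.7 29.8] -24.5 head 25 [0.4346 0.3284 0.0399]
vise
top 57 rect [0.5834 0.0101] [77.9  6.1] -87.9 head 7 [ 0.5829 -0.0028  0.0967]
top 396 rect [0.6475 0.0242] [57.8 55. ] -85.9 head 61 [0.6492 0.0245 0.0983]
side 289 rect [0.646  0.0217] [61.8 55.9] -85.7 head 59 [0.6466 0.0211 0.0996]
az 0.0 then d -0.04 0.05 9.52
```

Call:
apply_moves:
  plan: "0 0 2 0 0 0 1;0 0 2 0 0 0 1;0 0 2 0 0 0 1;0 0 2 0 0 0 1;0 0 1.5 0 0 0 1;0 0 0 0 0 0 0;0 0 0 0 0 0 0;0 0 0 0 0 0 0"

```text
t: 22.3
eef_pos: [0.4359, 0.3321, 0.1809]
tool_rot: [3.141, -0.001, 1.239]
contact_force: [0.4, 0.4, -3.1]
grip_width: 0.0571
gripper_force: 43.2
```

Call:
apply_moves:
  plan: "0 0 0 0 0 0 0;0 0 -2 0 0 0 0;0 0 -5 0 0 0 0;0 0 -6 0 0 0 0;0 0 -3 0 0 0 0;0 0 0 0 0 9.4 0;0 0 0 0 0 9.4 0;0 0 0 0 0 9.4 0"

```text
t: 23.3
eef_pos: [0.4353, 0.3321, 0.3406]
tool_rot: [-3.141, -0.0, 0.742]
contact_force: [-0.1, -0.5, -2.9]
grip_width: 0.0572
gripper_force: 44.7
```

Call:
apply_moves:
  plan: "0 0 0 0 0 9.4 0;0 0 0 0 0 9.4 0;0 0 0 0 0 9.4 0;0 0 0 0 0 9.4 0;0 0 0 0 0 0 0;0 0 0 0 0 0 0;0 0 0 0 0 0 0;0 0 0 0 0 0 0"

```text
t: 24.3
eef_pos: [0.4358, 0.332, 0.3404]
tool_rot: [-3.141, -0.0, 0.091]
contact_force: [0.9, 0.6, -3.1]
grip_width: 0.0572
gripper_force: 44.7
```

```bash
python3 - <<'E'
from h import *
st(); held_offset(); p=vw(-.0415); go(*p,.12,5.2)
E
```

```text
t 24.3 tcp [0.4358 0.332  0.3404] rpy [-180.    -0.     5.2] F [ 0.9  0.6 -3.1] T [ 0.   -0.01 -0.01] w 0.0572 gf 44.7 q [-1.26, 0.59, 0.76, 2.1, -0.63, 0.7, -1.56]
head n 5 [ -4.6   0.9 138.9] [[-7.4, -4.1, 137.8], [-1.7, 6.1, 139.9]]
brass [[-12.5, -30.7, 147.5], [-9.6, 5.3, 155.0], [-1.4, 20.9, 168.0]]
az 0.0 then d 13.89 32.62 6.54
```

Call:
apply_moves:
  plan: "1.98 4.66 0.7 0 0 0 0;1.98 4.66 0.7 0 0 0 0;1.98 4.66 0.7 0 0 0 0;1.98 4.66 0.7 0 0 0 0;1.98 4.66 0.7 0 0 0 0;1.98 4.66 0.7 0 0 0 0;1.98 4.66 0.7 0 0 0 0;0 0 0 0 0 0 0"

```text
t: 25.35
eef_pos: [0.6044, 0.0149, 0.2914]
tool_rot: [3.139, -0.002, 0.084]
contact_force: [-0.2, 0.5, -3.2]
grip_width: 0.0573
gripper_force: 44.8
```

Call:
apply_moves:
  plan: "0 0 0 0 0 0 0;0 0 0 0 0 0 0;0 0 0 0 0 0 0;0 0 0 0 0 0 0;0 0 0 0 0 0 0;0 0 0 0 0 0 0;0 0 0 0 0 0 0;0 0 0 0 0 0 0"

```text
t: 26.35
eef_pos: [0.6032, 0.0197, 0.2913]
tool_rot: [3.142, -0.0, 0.09]
contact_force: [-0.7, -0.3, -3.2]
grip_width: 0.057
gripper_force: 44.8
```

```bash
python3 - <<'E'
from h import *
st(); held_offset(); p=vw(-.0415); go(*p,.085,5.2)
E
```

```text
t 26.35 tcp [0.6032 0.0197 0.2913] rpy [180.   -0.    5.2] F [-0.7 -0.3 -3.2] T [-0.02 -0.01 -0.03] w 0.057 gf 44.8 q [-0.52, 0.68, 0.61, 2.0, -0.64, 0.65, -0.97]
head n 13 [  0.3  -0.5 139.9] [[-6.0, -7.1, 138.3], [6.8, 5.8, 142.2]]
brass [[-12.9, -27.5, 147.9], [-9.3, 5.6, 155.3], [2.9, 26.0, 171.6]]
az -0.0 then d 0.05 0.01 5.13
```

Call:
apply_moves:
  plan: "0 0 1 0 0 0 0;0 0 1.2 0 0 0 0;0 0 1.2 0 0 0 0;0 0 0.8 0 0 0 0;0 0 0.5 0 0 0 0;0 0 0.3 0 0 0 0;0 0 0 0 0 0 0;0 0 0 0 0 0 0"

```text
t: 27.4
eef_pos: [0.6033, 0.0198, 0.2416]
tool_rot: [3.142, -0.0, 0.09]
contact_force: [0.2, 0.8, -1.7]
grip_width: 0.0568
gripper_force: 44.9
```

```bash
python3 - <<'E'
from h import *
st(); held_offset()
E
```

```text
t 27.4 tcp [0.6033 0.0198 0.2416] rpy [180.   -0.    5.2] F [ 0.2  0.8 -1.7] T [0.03 0.03 0.03] w 0.0568 gf 44.9 q [-0.47, 0.74, 0.53, 2.03, -0.7, 0.56, -0.91]
head n 12 [ -0.3   0.6 139.9] [[-7.8, -8.5, 137.4], [7.1, 8.7, 141.7]]
brass [[-11.2, -28.5, 146.6], [-6.1, 3.9, 151.4], [22.6, 28.9, 159.6]]
```

Call:
apply_moves:
  plan: "0 0 0.1 0 0 0 0;0 0 0 0 0 0 0.75;0 0 0 0 0 0 0.85;0 0 0 0 0 0 0.9;0 0 -2 0 0 0 0.9;0 0 -5 0 0 0 1;-5 0 -5 0 0 0 1;-5 0 0 0 0 0 1"

```text
t: 28.45
eef_pos: [0.5093, 0.0107, 0.3569]
tool_rot: [3.142, -0.005, 0.091]
contact_force: [-0.0, -0.3, -1.3]
grip_width: 0.0852
gripper_force: 0.0
```

Call:
apply_moves:
  plan: "-5 0 0 0 8 0 1;-5 0 0 0 8 0 1;0 0 0 0 8 0 1;0 0 0 0 8 0 1;0 0 0 0 0 0 1;0 0 0 0 0 0 1;0 0 0 0 0 0 1;0 0 0 0 0 0 1"

```text
t: 29.45
eef_pos: [0.4327, 0.0007, 0.405]
tool_rot: [-3.136, -0.483, 0.091]
contact_force: [0.5, 1.2, -0.8]
grip_width: 0.0855
gripper_force: 0.0
```

```bash
python3 - <<'E'
from h import *
st(); ss={n:snap(n) for n in('top','side')}; print('vise'); valves(ss,(.575,-.03),(.675,.08),.064)
for n,s in ss.items():
    P,u,v=pts(s); V=np.array([wv(p) for p in P]); rgb=s['frame'][v,u].astype(int).max(1)
    m=(V[:,0]<-.14)&(V[:,0]>-.21)&(abs(V[:,1])<.03)&(P[:,2]>.115)&(P[:,2]<.15)&(rgb<60)
    if m.sum(): print(n,m.sum(),np.percentile(V[m],[2,50,98],axis=0).round(4).tolist(),np.percentile(P[m][:,2],[2,50,98]).round(4))
s=ss['side']; a=s['frame'][110:260,190:400,::-1]; cv2.imwrite('pics/k1.png',cv2.resize(a,(784,560),interpolation=cv2.INTER_CUBIC))
E
```

```text
t 29.45 tcp [0.4327 0.0007 0.405 ] rpy [-179.7  -27.7    5.2] F [ 0.5  1.2 -0.8] T [-0.07  0.46  0.  ] w 0.0855 gf 0.0 q [-0.49, 0.21, 0.43, 2.41, -1.04, 0.11, -0.55]
vise
top 134 rect [0.5813 0.0221] [102.3  11.7] -89.8 head 26 [0.5785 0.0135 0.096 ]
top 594 rect [0.6333 0.023 ] [84.1 58.2] 4.9 head 94 [0.6319 0.0228 0.0983]
side 364 rect [0.6322 0.0195] [82.9 59.5] 3.2 head 98 [0.6315 0.0195 0.0991]
side 55 rect [0.5801 0.0089] [77.7 11.7] -86.5 head 38 [0.5795 0.0041 0.0967]
side 83 [[-0.1937, -0.0052], [-0.1713, -0.0008], [-0.1447, 0.0076]] [0.1301 0.1385 0.1419]
```

View pics/k1.png

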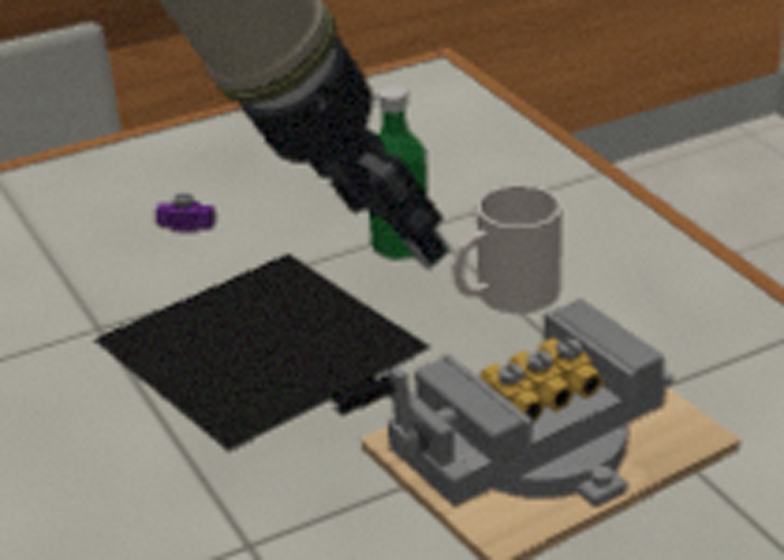

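```bash
cat >> h.py <<'E'
def goT(xp,yp,gz,tilt,lift=0):
    o=env.get_obs(); R=Ro.from_euler('xyz',o['tool_rot'])
    T=Ro.from_euler('z',VY,degrees=True)*Ro.from_euler('x',180,degrees=True)*Ro.from_euler('y',tilt,degrees=True)
    print('turn',np.degrees((R.inv()*T).as_rotvec()).round(1))
    w=vw(xp,yp); p=np.array([*w,gz])-.155*T.apply([0,0,1]); p[2]+=lift
    print('then',(T.inv().apply(p-o['eef_pos'])*100).round(2),'tcp',p.round(4))
E
python3 - <<'E'
from h import *
st(); goT(-.186,.003,.136,9,.07)
E
```

```text
t 29.55 tcp [0.4328 0.0006 0.4052] rpy [-179.7  -27.7    5.2] F [ 0.1 -0.2 -0.8] T [-0.06  0.49  0.  ] w 0.0854 gf 0.0 q [-0.49, 0.21, 0.43, 2.41, -1.04, 0.11, -0.55]
turn [ -0.3 -18.7   0. ]
then [-0.41 -0.66  4.6 ] tcp [0.4353 0.0074 0.3591]
```

Call:
apply_moves:
  plan: "0 0 0 -0.3 -9.3 0 1;0 0 0 0 -9.4 0 1;-0.2 -0.3 2.3 0 0 0 0.6;-0.2 -0.3 2.3 0 0 0 0.6;0 0 0 0 0 0 0.6;0 0 0 0 0 0 0.6;0 0 0 0 0 0 0.6;0 0 0 0 0 0 0.6"

```text
t: 30.55
eef_pos: [0.4411, 0.0085, 0.3579]
tool_rot: [-3.128, -0.225, 0.095]
contact_force: [0.3, -0.6, -0.5]
grip_width: 0.0513
gripper_force: 0.0
```

```bash
python3 - <<'E'
from h import *
st(); goT(-.186,.003,.136,9,0)
E
```

```text
t 30.55 tcp [0.4411 0.0085 0.3579] rpy [-179.2  -12.9    5.5] F [ 0.3 -0.6 -0.5] T [-0.06  0.24  0.02] w 0.0513 gf 0.0 q [-0.66, 0.38, 0.69, 2.38, -0.86, 0.36, -0.7]
turn [-0.8 -3.9  0.3]
then [-1.65  0.05  6.71] tcp [0.4353 0.0074 0.2891]
```

Call:
apply_moves:
  plan: "0 0 0 -0.8 -3.9 0.3 0.6;-0.8 0 1.7 0 0 0 0.6;-0.8 0 1.7 0 0 0 0.6;0 0 1.7 0 0 0 0.6;0 0 1.6 0 0 0 0.6;0 0 0 0 0 0 0.6;0 0 0 0 0 0 0.6;0 0 0 0 0 0 0.6"

```text
t: 31.55
eef_pos: [0.4357, 0.0082, 0.2893]
tool_rot: [3.141, -0.157, 0.091]
contact_force: [0.2, -0.2, 0.8]
grip_width: 0.0511
gripper_force: 0.0
```

```bash
python3 - <<'E'
from h import *
st(); goT(-.186,.003,.136,9,0); s=snap('side'); a=s['frame'][150:270,220:400,::-1]; cv2.imwrite('pics/k2.png',cv2.resize(a,(780,520),interpolation=cv2.INTER_CUBIC))
E
```

```text
t 31.55 tcp [0.4357 0.0082 0.2893] rpy [180.   -9.    5.2] F [ 0.2 -0.2  0.8] T [-0.04  0.21  0.04] w 0.0511 gf 0.0 q [-0.42, 0.48, 0.38, 2.42, -1.01, 0.2, -0.59]
turn [0. 0. 0.]
then [-0.05  0.07  0.01] tcp [0.4353 0.0074 0.2891]
```

View pics/k2.png

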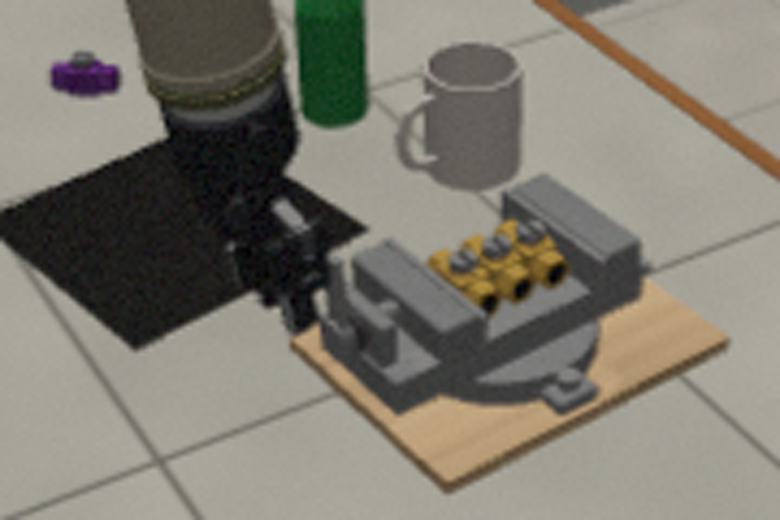

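Call:
apply_moves:
  plan: "0 0 0 0 0 0 0;0 0 0 0 0 0 0;0 0 0 0 0 0 0;0 0 0 0 0 0 0;-0.06 2.2 0.39 0 0 0 0;-0.18 1.69 1.12 0 0 0 0;-0.26 1.13 1.67 0 0 0 0;0 0 0 0 0 0 0"
  force: 50

```text
t: 32.6
eef_pos: [0.442, -0.0431, 0.2588]
tool_rot: [-3.14, -0.149, 0.088]
contact_force: [-3.2, -0.3, -3.7]
grip_width: 0.0144
gripper_force: 49.0
```

```bash
python3 - <<'E'
from h import *
st(); o=env.get_obs(); g=o['eef_pos']+Ro.from_euler('xyz',o['tool_rot']).apply([0,0,.155]); print(wv(g),g[2])
E
```

```text
t 32.6 tcp [ 0.442  -0.0431  0.2588] rpy [-179.9   -8.5    5.1] F [-3.2 -0.3 -3.7] T [-0.2   0.95  0.12] w 0.0144 gf 49.0 q [-0.14, 0.53, 0.16, 2.41, -1.04, 0.11, -0.46]
[-0.18530423 -0.04774148] 0.10550001866838082
```

Call:
apply_moves:
  plan: "0.06 0.4 1.98 0 -1 0 0;0.06 -0.4 1.98 0 -1 0 0;0.09 -1.13 1.68 0 -1 0 0;0.15 -1.69 1.12 0 -1 0 0;-0.04 -1.99 0.39 0 0 0 0;0 0 0 0 0 0 0;0 0 0 0 0 0 0;0 0 0 0 0 0 0"

```text
t: 33.6
eef_pos: [0.4563, 0.0065, 0.1986]
tool_rot: [-3.136, -0.039, 0.092]
contact_force: [-15.5, -2.5, -68.9]
grip_width: 0.0135
gripper_force: 49.4
```

```bash
cat >> h.py <<'E'
def kn():
    o=env.get_obs(); g=o['eef_pos']+Ro.from_euler('xyz',o['tool_rot']).apply([0,0,.155]); w=wv(g); print('knob x,y',w.round(4),'z',g[2].round(4),'ang',np.degrees(np.arctan2(-w[1],g[2]-.084)).round(1),'r',np.hypot(w[1],g[2]-.084).round(4))
E
python3 - <<'E'
from h import *
st(); kn()
E
```

```text
t 33.6 tcp [0.4563 0.0065 0.1986] rpy [-179.7   -2.2    5.3] F [-15.5  -2.5 -68.9] T [-0.53  3.89 -0.07] w 0.0135 gf 49.4 q [-0.24, 0.68, 0.14, 2.37, -1.04, 0.11, -0.56]
knob x,y [-0.1834  0.0011] z 0.0437 ang -178.4 r 0.0403
```

Call:
apply_moves:
  plan: "0 0 0 0 0 0 0.1;0 -0.5 0 0 0 0 0.1;0 -0.5 0 0 0 0 0.1;0 0 0 0 0 0 0.1;0 0 0 0 0 0 0.1;0 0 0 0 0 0 0.1;0 0 0 0 0 0 0.1;0 0 0 0 0 0 0.1"
  force: 20

```text
t: 34.6
eef_pos: [0.4553, 0.0191, 0.1999]
tool_rot: [-3.129, -0.039, 0.096]
contact_force: [-19.1, 10.5, -45.1]
grip_width: 0.0137
gripper_force: 51.9
```

```bash
python3 - <<'E'
from h import *
st(); kn(); s=snap('side'); a=s['frame'][170:250,240:360,::-1]; cv2.imwrite('pics/k3.png',cv2.resize(a,(780,520),interpolation=cv2.INTER_CUBIC))
E
```

```text
t 34.6 tcp [0.4553 0.0191 0.1999] rpy [-179.3   -2.2    5.5] F [-19.1  10.5 -45.1] T [2.01 4.22 0.15] w 0.0137 gf 51.9 q [-0.26, 0.67, 0.14, 2.38, -1.04, 0.11, -0.59]
knob x,y [-0.1833  0.0148] z 0.0451 ang -159.2 r 0.0416
```

View pics/k3.png

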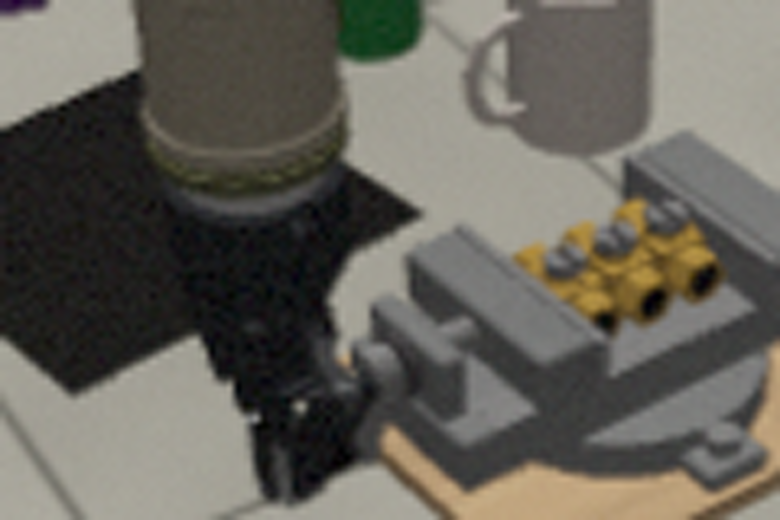

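Call:
apply_moves:
  plan: "0 0 0 0 0 0 0.3;0 0 0 0 0 0 0.3;0 0 0 0 0 0 0.3;0 0 0 0 0 0 0.3;0 0 0 0 0 0 0.1;0 0 0 0 0 0 0.1;0 0 0 0 0 0 0.1;0 0 0 0 0 0 0.1"
  force: 20

```text
t: 35.65
eef_pos: [0.4626, 0.0156, 0.2034]
tool_rot: [-3.137, -0.06, 0.091]
contact_force: [1.5, 1.7, 5.5]
grip_width: 0.014
gripper_force: 20.0
```

```bash
python3 - <<'E'
from h import *
st(); kn()
E
```

```text
t 35.65 tcp [0.4626 0.0156 0.2034] rpy [-179.8   -3.4    5.2] F [1.5 1.7 5.5] T [ 0.34 -0.5   0.03] w 0.014 gf 20.0 q [-0.26, 0.67, 0.15, 2.37, -1.04, 0.11, -0.58]
knob x,y [-0.1731  0.0093] z 0.0486 ang -165.3 r 0.0366
```

Call:
apply_moves:
  plan: "0 -1.7 -0.6 0 0 0 0.1;0 -1.38 -1.16 0 0 0 0.1;0 -0.9 -1.5 0 0 0 0.1;0 -0.3 -1.75 0 0 0 0.1;0 0 0 0 0 0 0.1;0 0 0 0 0 0 0.1;0 0 0 0 0 0 0.1;0 0 0 0 0 0 0.1"
  force: 25

```text
t: 36.65
eef_pos: [0.4576, 0.0578, 0.2538]
tool_rot: [-3.138, -0.063, 0.091]
contact_force: [7.2, 2.1, 1.0]
grip_width: 0.0138
gripper_force: 26.7
```

```bash
python3 - <<'E'
from h import *
st(); kn(); s=snap('top'); a=s['frame'][185:265,290:410,::-1]; cv2.imwrite('pics/k4.png',cv2.resize(a,(780,520),interpolation=cv2.INTER_CUBIC))
E
```

```text
t 36.65 tcp [0.4576 0.0578 0.2538] rpy [-179.8   -3.6    5.2] F [7.2 2.1 1. ] T [ 0.38 -1.68  0.09] w 0.0138 gf 26.7 q [-0.54, 0.59, 0.42, 2.36, -0.96, 0.28, -0.74]
knob x,y [-0.1737  0.0516] z 0.0991 ang -73.7 r 0.0538
```

View pics/k4.png

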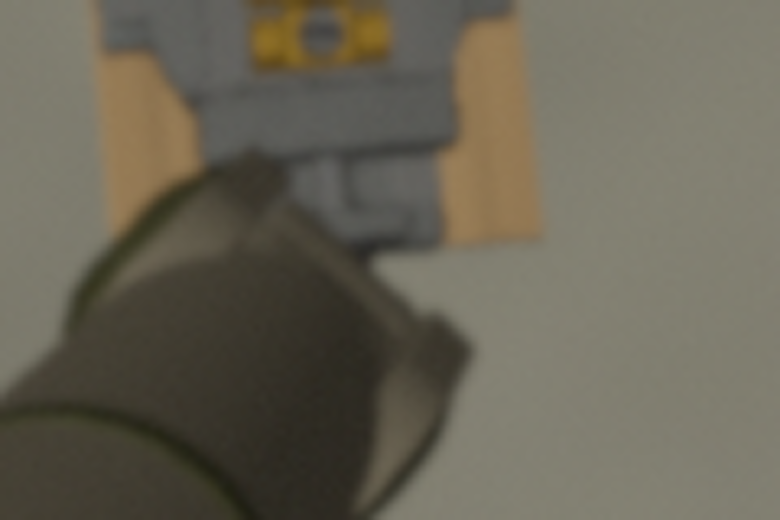

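Call:
apply_moves:
  plan: "0 0 0 0 0 0 0.3;0 0 0 0 0 0 0.3;0 0 0 0 0 0 0.3;-0.8 0 0.6 0 0 0 0.3;0 0 0.6 0 0 0 0.3;0 0 0 0 0 0 0.1;0 0 0 0 0 0 0.1;0 0 0 0 0 0 0.1"
  force: 30

```text
t: 37.7
eef_pos: [0.448, 0.057, 0.2408]
tool_rot: [-3.137, -0.058, 0.091]
contact_force: [-0.9, -2.1, -3.3]
grip_width: 0.0147
gripper_force: 29.2
```

```bash
python3 - <<'E'
from h import *
st(); kn(); 
s=snap('top')
P,u,v=pts(s); V=np.array([wv(p) for p in P])
m=(P[:,2]>.088)&(P[:,2]<.1)&(V[:,0]>-.12)&(V[:,0]<-.04)&(abs(V[:,1])<.055); print('jawface x',np.percentile(V[m][:,0],[50,95,99]).round(4),m.sum())
m=(P[:,2]>.088)&(P[:,2]<.1)&(V[:,0]>.02)&(V[:,0]<.08)&(abs(V[:,1])<.055); print('fix x',np.percentile(V[m][:,0],[1,5,50]).round(4),m.sum())
E
```

```text
t 37.7 tcp [0.448  0.057  0.2408] rpy [-179.8   -3.3    5.2] F [-0.9 -2.1 -3.3] T [-0.58  0.34  0.03] w 0.0147 gf 29.2 q [-0.48, 0.6, 0.33, 2.38, -0.98, 0.22, -0.72]
knob x,y [-0.1842  0.0518] z 0.0861 ang -87.7 r 0.0519
jawface x [-0.0734 -0.0491 -0.0422] 610
fix x [0.0213 0.0342 0.0527] 577
```

Call:
apply_moves:
  plan: "0.1 0.4 -1.99 0 0 0 0.1;0.1 1.13 -1.68 0 0 0 0.1;0.07 1.69 -1.13 0 0 0 0.1;0.02 1.99 -0.4 0 0 0 0.1;-0.02 1.99 0.4 0 0 0 0.1;-0.07 1.69 1.13 0 0 0 0.1;-0.1 1.13 1.68 0 0 0 0.1;0 0 0 0 0 0 0.1"

```text
t: 38.75
eef_pos: [0.4576, -0.0432, 0.2601]
tool_rot: [-3.137, -0.058, 0.09]
contact_force: [2.2, -1.2, -2.2]
grip_width: 0.0145
gripper_force: 30.7
```

```bash
python3 - <<'E'
from h import *
st(); kn()
E
```

```text
t 38.75 tcp [ 0.4576 -0.0432  0.2601] rpy [-179.7   -3.3    5.1] F [ 2.2 -1.2 -2.2] T [-0.27 -0.24  0.15] w 0.0145 gf 30.7 q [-0.31, 0.58, 0.41, 2.36, -0.89, 0.3, -0.59]
knob x,y [-0.1836 -0.0487] z 0.1053 ang 66.3 r 0.0532
```

Call:
apply_moves:
  plan: "0.45 0.4 1.9 0 -1.1 0 0.1;0.45 -0.4 1.7 0 -1.1 0 0.1;0.45 -1.13 1.4 0 -1.1 0 0.1;0.15 -1.69 0.95 0 0 0 0.1;0 0 0 0 0 0 0.1;0 0 0 0 0 0 0.1;0 0 0 0 0 0 0.1;0 0 0 0 0 0 0.1"
  force: 20

```text
t: 39.75
eef_pos: [0.467, -0.0146, 0.1999]
tool_rot: [-3.141, 0.01, 0.088]
contact_force: [-12.5, -13.4, -32.5]
grip_width: 0.0143
gripper_force: 25.3
```

```bash
python3 - <<'E'
from h import *
st(); kn()
E
```

```text
t 39.75 tcp [ 0.467  -0.0146  0.1999] rpy [-179.9    0.6    5.1] F [-12.5 -13.4 -32.5] T [-3.07  2.56 -0.06] w 0.0143 gf 25.3 q [-0.29, 0.7, 0.3, 2.34, -0.96, 0.23, -0.6]
knob x,y [-0.1823 -0.0217] z 0.0449 ang 151.0 r 0.0447
```

Call:
apply_moves:
  plan: "0 0.1 0.5 0 0 0 0.1;0 -1.99 0.4 0 0 0 0.1;0 -1.99 -0.4 0 0 0 0.1;0 -1.69 -1.13 0 0 0 0.1;0 -1.13 -1.69 0 0 0 0.1;0 -0.4 -1.99 0 0 0 0.1;0 0 0 0 0 0 0.1;0 0 0 0 0 0 0.1"

```text
t: 40.75
eef_pos: [0.4604, 0.0579, 0.245]
tool_rot: [-3.136, 0.009, 0.092]
contact_force: [-15.8, -3.3, 1.4]
grip_width: 0.0147
gripper_force: 28.6
```

```bash
python3 - <<'E'
from h import *
st(); kn()
E
```

```text
t 40.75 tcp [0.4604 0.0579 0.245 ] rpy [-179.7    0.5    5.3] F [-15.8  -3.3   1.4] T [-0.81  3.06  0.06] w 0.0147 gf 28.6 q [-0.57, 0.63, 0.47, 2.33, -0.88, 0.37, -0.8]
knob x,y [-0.182  0.052] z 0.09 ang -83.4 r 0.0523
```

Call:
apply_moves:
  plan: "-0.2 0.4 -1.99 0 0 0 0.1;0 1.13 -1.68 0 0 0 0.1;0 1.69 -1.13 0 0 0 0.1;0 1.99 -0.4 0 0 0 0.1;0 1.99 0.4 0 0 0 0.1;0 1.69 1.13 0 0 0 0.1;0 1.13 1.68 0 0 0 0.1;0 0 0 0 0 0 0.1"
  force: 60

```text
t: 41.75
eef_pos: [0.4695, -0.0426, 0.2637]
tool_rot: [-3.135, 0.006, 0.09]
contact_force: [-9.1, -3.3, -2.0]
grip_width: 0.0136
gripper_force: 59.7
```

```bash
python3 - <<'E'
from h import *
st(); kn()
s=snap('top')
P,u,v=pts(s); V=np.array([wv(p) for p in P])
m=(P[:,2]>.088)&(P[:,2]<.1)&(V[:,0]>-.12)&(V[:,0]<-.03)&(abs(V[:,1])>.034)&(abs(V[:,1])<.055); print('jawface x',np.percentile(V[m][:,0],[50,95,99]).round(4),m.sum())
valves({'top':s},(.58,-.03),(.675,.08),.064)
E
```

```text
t 41.75 tcp [ 0.4695 -0.0426  0.2637] rpy [-179.6    0.3    5.2] F [-9.1 -3.3 -2. ] T [-0.63  1.8   0.12] w 0.0136 gf 59.7 q [-0.38, 0.6, 0.52, 2.31, -0.8, 0.41, -0.67]
knob x,y [-0.1817 -0.0489] z 0.1087 ang 63.2 r 0.0548
jawface x [-0.0614 -0.0455 -0.0437] 194
top 850 rect [0.6276 0.0223] [102.7  94.2] -89.6 head 161 [0.616  0.0191 0.0973]
```

Call:
apply_moves:
  plan: "0 0.3 1 0 0 0 0.1;0 0.1 0.99 0 0 0 0.1;0 -0.1 1 0 0 0 0.1;0 0 0 0 0 0 0.1;0 0 0 0 0 0 0.1;0 0 0 0 0 0 0.1;0 0 0 0 0 0 0.1;0 0 0 0 0 0 0.1"

```text
t: 42.8
eef_pos: [0.4696, -0.0447, 0.2345]
tool_rot: [-3.136, 0.005, 0.091]
contact_force: [-10.1, -1.7, -2.2]
grip_width: 0.0137
gripper_force: 59.8
```

```bash
python3 - <<'E'
from h import *
st(); kn()
E
```

```text
t 42.8 tcp [ 0.4696 -0.0447  0.2345] rpy [-179.7    0.3    5.2] F [-10.1  -1.7  -2.2] T [-0.58  1.96  0.08] w 0.0137 gf 59.8 q [-0.31, 0.65, 0.42, 2.32, -0.87, 0.34, -0.6]
knob x,y [-0.1816 -0.0511] z 0.0795 ang 95.0 r 0.0513
```

Call:
apply_moves:
  plan: "0 -0.27 0.96 0 0 0 0.1;0 0 0 0 0 0 0.1;0 0 0 0 0 0 0.1;0 -0.45 0.89 0 0 0 0.1;0 0 0 0 0 0 0.1;0 0 0 0 0 0 0.1;0 0 0 0 0 0 0.1;0 0 0 0 0 0 0.1"

```text
t: 43.8
eef_pos: [0.4689, -0.0372, 0.2162]
tool_rot: [-3.135, 0.005, 0.092]
contact_force: [-11.3, -1.8, 1.4]
grip_width: 0.0137
gripper_force: 60.2
```

```bash
python3 - <<'E'
from h import *
st(); kn()
s=snap('top')
P,u,v=pts(s); V=np.array([wv(p) for p in P])
m=(P[:,2]>.088)&(P[:,2]<.1)&(V[:,0]>-.12)&(V[:,0]<-.03)&(abs(V[:,1])>.034)&(abs(V[:,1])<.055); print('jawface x',np.percentile(V[m][:,0],[50,95,99]).round(4),m.sum())
m=(P[:,2]>.071)&(P[:,2]<.096)&(V[:,0]>-.1)&(V[:,0]<.05)&(abs(V[:,1])<.035)&(s['frame'][v,u][:,0].astype(int)-s['frame'][v,u][:,2]>40); print(rect(P[m]),np.percentile(V[m],[1,99],axis=0).round(4))
E
```

```text
t 43.8 tcp [ 0.4689 -0.0372  0.2162] rpy [-179.6    0.3    5.3] F [-11.3  -1.8   1.4] T [-0.23  2.06  0.18] w 0.0137 gf 60.2 q [-0.28, 0.67, 0.35, 2.33, -0.92, 0.28, -0.58]
knob x,y [-0.1817 -0.0435] z 0.0612 ang 117.7 r 0.0491
jawface x [-0.0601 -0.0436 -0.0419] 196
(array([0.6403, 0.0235]), array([76.7, 58. ]), 5.2) [[-0.0402 -0.0281]
 [ 0.0329  0.0287]]
```

Call:
apply_moves:
  plan: "0 -0.3 0.4 0 0 0 0.1;0 -0.31 0.39 0 0 0 0.1;0 0 0 0 0 0 0.1;0 0 0 0 0 0 0.1;0 0 0 0 0 0 0.1;0 0 0 0 0 0 0.1;0 0 0 0 0 0 0.1;0 0 0 0 0 0 0.1"

```text
t: 44.85
eef_pos: [0.4683, -0.031, 0.2085]
tool_rot: [-3.135, 0.005, 0.092]
contact_force: [-10.8, -1.2, 3.4]
grip_width: 0.0134
gripper_force: 60.4
```

```bash
python3 - <<'E'
from h import *
st(); kn()
E
```

```text
t 44.85 tcp [ 0.4683 -0.031   0.2085] rpy [-179.6    0.3    5.3] F [-10.8  -1.2   3.4] T [-0.24  2.11  0.12] w 0.0134 gf 60.4 q [-0.27, 0.68, 0.32, 2.33, -0.94, 0.26, -0.57]
knob x,y [-0.1817 -0.0372] z 0.0535 ang 129.3 r 0.0481
```

Call:
apply_moves:
  plan: "0 -0.37 0.34 0 0 0 0.1;0 -0.37 0.32 0 0 0 0.1;0 0 0 0 0 0 0.1;0 -0.43 0.26 0 0 0 0.1;0 -0.43 0.24 0 0 0 0.1;0 0 0 0 0 0 0.1;0 0 0 0 0 0 0.1;0 0 0 0 0 0 0.1"

```text
t: 45.85
eef_pos: [0.4668, -0.0156, 0.1974]
tool_rot: [-3.136, 0.004, 0.091]
contact_force: [-11.7, -3.2, 11.6]
grip_width: 0.0135
gripper_force: 61.3
```

```bash
python3 - <<'E'
from h import *
st(); kn()
E
```

```text
t 45.85 tcp [ 0.4668 -0.0156  0.1974] rpy [-179.7    0.2    5.2] F [-11.7  -3.2  11.6] T [-0.58  2.35  0.11] w 0.0135 gf 61.3 q [-0.27, 0.7, 0.27, 2.34, -0.96, 0.21, -0.59]
knob x,y [-0.1817 -0.0219] z 0.0424 ang 152.2 r 0.047
```

Call:
apply_moves:
  plan: "0 -0.5 0.1 0 0 0 0.1;0 -0.5 0.05 0 0 0 0.1;0 -0.5 0 0 0 0 0.1;0 -0.5 0 0 0 0 0.1;0 0 0 0 0 0 0.1;0 0 0 0 0 0 0.1;0 0 0 0 0 0 0.1;0 0 0 0 0 0 0.1"

```text
t: 46.85
eef_pos: [0.465, 0.002, 0.1944]
tool_rot: [3.142, 0.005, 0.088]
contact_force: [-8.7, -14.6, -20.0]
grip_width: 0.0134
gripper_force: 58.9
```

```bash
python3 - <<'E'
from h import *
st(); kn()
E
```

```text
t 46.85 tcp [0.465  0.002  0.1944] rpy [180.    0.3   5. ] F [ -8.7 -14.6 -20. ] T [-3.08  1.83  0.  ] w 0.0134 gf 58.9 q [-0.3, 0.7, 0.26, 2.35, -0.97, 0.2, -0.62]
knob x,y [-0.182  -0.0051] z 0.0394 ang 173.4 r 0.0448
```

Call:
apply_moves:
  plan: "0 -0.5 0.2 0 0 0 0.1;0 -0.5 0.1 0 0 0 0.1;0 -0.5 0 0 0 0 0.1;0 0 0 0 0 0 0.1;0 0 0 0 0 0 0.1;0 0 0 0 0 0 0.1;0 0 0 0 0 0 0.1;0 0 0 0 0 0 0.1"

```text
t: 47.85
eef_pos: [0.4635, 0.0161, 0.1933]
tool_rot: [3.141, 0.003, 0.087]
contact_force: [-11.8, -16.1, 13.9]
grip_width: 0.0136
gripper_force: 62.7
```

```bash
python3 - <<'E'
from h import *
st(); kn()
E
```

```text
t 47.85 tcp [0.4635 0.0161 0.1933] rpy [180.    0.2   5. ] F [-11.8 -16.1  13.9] T [-3.42  2.4  -0.05] w 0.0136 gf 62.7 q [-0.32, 0.7, 0.24, 2.35, -0.98, 0.19, -0.65]
knob x,y [-0.1818  0.009 ] z 0.0383 ang -168.8 r 0.0466
```

Call:
apply_moves:
  plan: "0 -0.45 -0.1 0 0 0 0.1;0 -0.45 -0.2 0 0 0 0.1;0 -0.42 -0.2 0 0 0 0.1;0 -0.42 -0.2 0 0 0 0.1;0 0 0 0 0 0 0.1;0 0 0 0 0 0 0.1;0 0 0 0 0 0 0.1;0 0 0 0 0 0 0.1"

```text
t: 48.85
eef_pos: [0.4619, 0.0331, 0.1997]
tool_rot: [3.14, 0.004, 0.086]
contact_force: [-10.6, -18.1, 1.5]
grip_width: 0.0136
gripper_force: 61.2
```

```bash
python3 - <<'E'
from h import *
st(); kn()
E
```

```text
t 48.85 tcp [0.4619 0.0331 0.1997] rpy [179.9   0.2   4.9] F [-10.6 -18.1   1.5] T [-3.91  2.15 -0.1 ] w 0.0136 gf 61.2 q [-0.38, 0.69, 0.28, 2.35, -0.97, 0.21, -0.69]
knob x,y [-0.182   0.0259] z 0.0447 ang -146.6 r 0.0471
```

Call:
apply_moves:
  plan: "0 -0.45 -0.3 0 0 0 0.1;0 -0.43 -0.34 0 0 0 0.1;0 0 0 0 0 0 0.1;0 0 0 0 0 0 0.1;0 0 0 0 0 0 0.1;0 0 0 0 0 0 0.1;0 0 0 0 0 0 0.1;0 0 0 0 0 0 0.1"

```text
t: 49.85
eef_pos: [0.4612, 0.0418, 0.2059]
tool_rot: [3.14, 0.004, 0.086]
contact_force: [-9.7, -18.4, -2.7]
grip_width: 0.0136
gripper_force: 60.8
```

```bash
python3 - <<'E'
from h import *
st(); kn()
s=snap('top')
P,u,v=pts(s); V=np.array([wv(p) for p in P])
m=(P[:,2]>.071)&(P[:,2]<.096)&(V[:,0]>-.1)&(V[:,0]<.05)&(abs(V[:,1])<.035)&(s['frame'][v,u][:,0].astype(int)-s['frame'][v,u][:,2]>40); print(rect(P[m]),np.percentile(V[m],[1,99],axis=0).round(4))
E
```

```text
t 49.85 tcp [0.4612 0.0418 0.2059] rpy [179.9   0.2   5. ] F [ -9.7 -18.4  -2.7] T [-3.99  2.07 -0.01] w 0.0136 gf 60.8 q [-0.42, 0.69, 0.31, 2.35, -0.97, 0.23, -0.71]
knob x,y [-0.182   0.0346] z 0.0509 ang -133.7 r 0.0479
(array([0.6415, 0.0235]), array([75. , 57.5]), 4.8) [[-0.04   -0.0281]
 [ 0.0328  0.0287]]
```

Call:
apply_moves:
  plan: "0 -0.46 -0.48 0 0 0 0.1;0 -0.42 -0.55 0 0 0 0.1;0 0 0 0 0 0 0.1;0 0 0 0 0 0 0.1;0 0 0 0 0 0 0.1;0 0 0 0 0 0 0.1;0 0 0 0 0 0 0.1;0 0 0 0 0 0 0.1"

```text
t: 50.9
eef_pos: [0.4603, 0.0506, 0.2159]
tool_rot: [3.14, 0.004, 0.087]
contact_force: [-8.9, -18.3, -7.9]
grip_width: 0.0134
gripper_force: 60.2
```

```bash
python3 - <<'E'
from h import *
st(); kn()
E
```

```text
t 50.9 tcp [0.4603 0.0506 0.2159] rpy [179.9   0.3   5. ] F [ -8.9 -18.3  -7.9] T [-4.    1.85 -0.07] w 0.0134 gf 60.2 q [-0.47, 0.67, 0.35, 2.35, -0.95, 0.27, -0.74]
knob x,y [-0.1821  0.0435] z 0.0609 ang -117.9 r 0.0492
```

Call:
apply_moves:
  plan: "0 0 0 0 0 0 0.3;0 0 0 0 0 0 0.3;0 0 0 0 0 0 0.3;0 0 0.3 0 0 0 0.1;0 0 0 0 0 0 0.1;0 0 0 0 0 0 0.1;0 0 0 0 0 0 0.1;0 0 0 0 0 0 0.1"

```text
t: 51.9
eef_pos: [0.4634, 0.0538, 0.2132]
tool_rot: [-3.137, -0.001, 0.091]
contact_force: [0.0, -1.5, 0.6]
grip_width: 0.0081
gripper_force: 0.0
```

Call:
apply_moves:
  plan: "0 -0.1 -0.2 0 0 0 0.1;0 -0.15 -0.3 0 0 0 0.1;0 0 0 0 0 0 0.1;0 0 0 0 0 0 0.1;0 0 0 0 0 0 0.1;0 0 0 0 0 0 0.1;0 0 0 0 0 0 0.1;0 0 0 0 0 0 0.1"

```text
t: 52.9
eef_pos: [0.4631, 0.0563, 0.2182]
tool_rot: [-3.137, -0.001, 0.091]
contact_force: [-0.1, -0.3, -0.3]
grip_width: 0.0084
gripper_force: 0.0
```

```bash
python3 - <<'E'
from h import *
st(); kn()
E
```

```text
t 52.9 tcp [0.4631 0.0563 0.2182] rpy [-179.7   -0.     5.2] F [-0.1 -0.3 -0.3] T [-0.   -0.02  0.05] w 0.0084 gf 0.0 q [-0.48, 0.67, 0.35, 2.34, -0.94, 0.27, -0.75]
knob x,y [-0.178   0.0499] z 0.0632 ang -112.7 r 0.054
```

```bash
python3 - <<'E'
from h import *
s=snap('side'); a=s['frame'][160:260,230:380,::-1]; cv2.imwrite('pics/k5.png',cv2.resize(a,(780,520),interpolation=cv2.INTER_CUBIC))
E
```

```text
(no output)
```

View pics/k5.png

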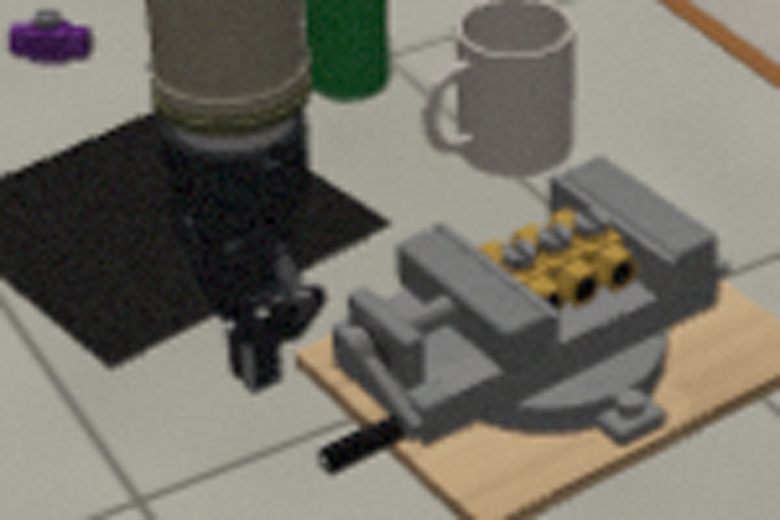

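```bash
python3 - <<'E'
from h import *
s=snap('side')
for th in range(60,190,10):
    t=np.radians(th); q=[]
    for xp in(-.1945,-.1485):
        w=vw(xp,-.052*np.sin(t)); q+= [np.round(proj(s,[*w,.08+.052*np.cos(t)]),1).tolist()]
    print(th,q)
P,u,v=pts(s); V=np.array([wv(p) for p in P])
m=(V[:,0]<-.15)&(V[:,0]>-.2)&(V[:,1]<0)&(V[:,1]>-.075)&(P[:,2]>.025)&(P[:,2]<.14); print(m.sum(),np.percentile(np.c_[V,P[:,2]][m],[3,50,97],axis=0).round(3).tolist())
m=(P[:,2]>.088)&(P[:,2]<.1)&(V[:,0]>-.12)&(V[:,0]<-.03)&(abs(V[:,1])>.034)&(abs(V[:,1])<.055); print('jawface x',np.percentile(V[m][:,0],[50,95,99]).round(4),m.sum())
E
```

```text
60 [[290.2, 235.7], [304.4, 229.2]]
70 [[291.1, 238.8], [305.3, 232.3]]
80 [[291.8, 241.8], [305.9, 235.2]]
90 [[292.1, 244.5], [306.2, 237.9]]
100 [[292.1, 246.9], [306.1, 240.3]]
110 [[291.8, 248.8], [305.7, 242.3]]
120 [[291.2, 250.4], [305.1, 243.8]]
130 [[290.3, 251.4], [304.1, 244.8]]
140 [[289.2, 251.9], [302.9, 245.3]]
150 [[287.9, 251.8], [301.5, 245.3]]
160 [[286.4, 251.3], [300.0, 244.8]]
170 [[284.8, 250.2], [298.3, 243.8]]
180 [[283.1, 248.7], [296.6, 242.4]]
137 [[-0.194, -0.058, 0.06], [-0.176, -0.051, 0.071], [-0.153, -0.002, 0.138]]
jawface x [-0.0634 -0.0446 -0.0426] 131
```

Call:
apply_moves:
  plan: "0 0 -4 0 0 0 0.6;0 0 -4 0 0 0 0.6;0 3 0 0 0 0 0.6;0 4 0 0 0 0 0.6;0 3 0 0 0 0 0.6;0 0 0 0 0 0 0.6;0 0 0 0 0 0 0.6;0 0 0 0 0 0 0.6"

```text
t: 54.0
eef_pos: [0.4721, -0.0427, 0.2976]
tool_rot: [-3.136, -0.0, 0.093]
contact_force: [-0.9, 0.1, 1.0]
grip_width: 0.0512
gripper_force: 0.0
```

```bash
python3 - <<'E'
from h import *
st(); kn(); goT(-.180,-.0505,.0685,0)
s=snap('top')
P,u,v=pts(s); V=np.array([wv(p) for p in P])
m=(P[:,2]>.088)&(P[:,2]<.1)&(V[:,0]>-.12)&(V[:,0]<-.03)&(abs(V[:,1])>.034)&(abs(V[:,1])<.055); print('jawface x',np.percentile(V[m][:,0],[50,95,99]).round(4),m.sum())
s=snap('side'); a=s['frame'][160:260,230:380,::-1]; cv2.imwrite('pics/k6.png',cv2.resize(a,(780,520),interpolation=cv2.INTER_CUBIC))
E
```

```text
t 54.0 tcp [ 0.4721 -0.0427  0.2976] rpy [-179.7   -0.     5.3] F [-0.9  0.1  1. ] T [ 0.05 -0.    0.06] w 0.0512 gf 0.0 q [-0.45, 0.56, 0.62, 2.29, -0.72, 0.49, -0.73]
knob x,y [-0.1781 -0.0494] z 0.1426 ang 40.2 r 0.0766
turn [-0.3 -0.   0.1]
then [-0.19  0.03  7.41] tcp [ 0.4703 -0.0431  0.2235]
jawface x [-0.0616 -0.0437 -0.0428] 192
```

Call:
apply_moves:
  plan: "-0.2 0 2 0 0 0 0.6;0 0 2 0 0 0 0.6;0 0 2 0 0 0 0.6;0 0 1.4 0 0 0 0.6;0 0 0 0 0 0 0;0 0 0 0 0 0 0;0 0 0 0 0 0 0;0 0 0 0 0 0 0"
  force: 60

```text
t: 55.1
eef_pos: [0.4702, -0.0429, 0.2242]
tool_rot: [-3.136, -0.001, 0.092]
contact_force: [-1.3, 3.8, 4.0]
grip_width: 0.0136
gripper_force: 58.6
```

```bash
python3 - <<'E'
from h import *
st(); kn()
E
```

```text
t 55.1 tcp [ 0.4702 -0.0429  0.2242] rpy [-1.797e+02 -1.000e-01  5.300e+00] F [-1.3  3.8  4. ] T [0.81 0.2  0.01] w 0.0136 gf 58.6 q [-0.28, 0.66, 0.38, 2.33, -0.9, 0.3, -0.58]
knob x,y [-0.18   -0.0494] z 0.0692 ang 106.7 r 0.0516
```

Call:
apply_moves:
  plan: "0 -0.15 0.4 0 0 0 0;0 -0.16 0.45 0 0 0 0;0 0 0 0 0 0 0;0 0 0 0 0 0 0;0 0 0 0 0 0 0;0 0 0 0 0 0 0;0 0 0 0 0 0 0;0 0 0 0 0 0 0"

```text
t: 56.1
eef_pos: [0.4699, -0.0392, 0.2155]
tool_rot: [-3.135, -0.0, 0.093]
contact_force: [-1.0, 6.2, 4.0]
grip_width: 0.0137
gripper_force: 58.8
```

```bash
python3 - <<'E'
from h import *
st(); kn()
s=snap('side'); P,u,v=pts(s); V=np.array([wv(p) for p in P])
a=s['frame'][160:260,230:380,::-1]; cv2.imwrite('pics/k7.png',cv2.resize(a,(780,520),interpolation=cv2.INTER_CUBIC))
E
```

```text
t 56.1 tcp [ 0.4699 -0.0392  0.2155] rpy [-179.6   -0.     5.3] F [-1.   6.2  4. ] T [1.44 0.17 0.04] w 0.0137 gf 58.8 q [-0.27, 0.67, 0.34, 2.33, -0.92, 0.28, -0.57]
knob x,y [-0.18   -0.0455] z 0.0605 ang 117.3 r 0.0512
```

View pics/k7.png

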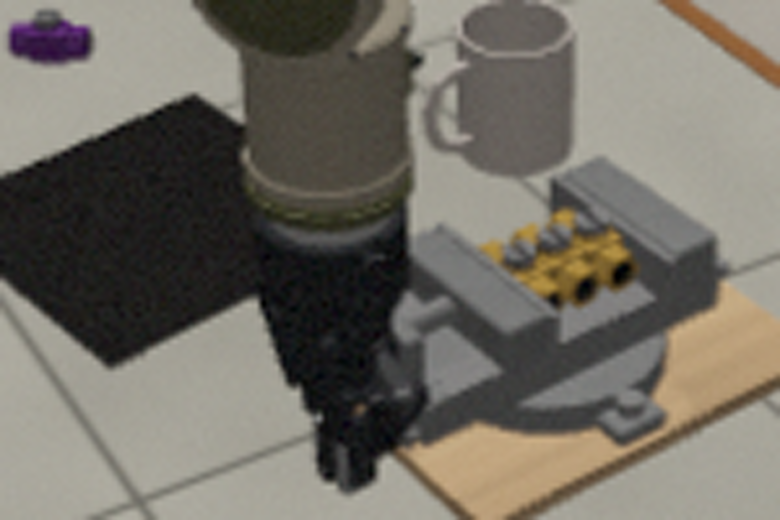

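Call:
apply_moves:
  plan: "0 -0.45 0.89 0 0 0 0;0 -0.3 0.4 0 0 0 0;0 -0.31 0.39 0 0 0 0;0 -0.37 0.33 0 0 0 0;0 -0.37 0.32 0 0 0 0;0 0 0 0 0 0 0;0 0 0 0 0 0 0;0 0 0 0 0 0 0"

```text
t: 57.15
eef_pos: [0.4681, -0.0195, 0.1941]
tool_rot: [-3.13, -0.002, 0.095]
contact_force: [-6.1, 15.0, 41.7]
grip_width: 0.0137
gripper_force: 62.9
```

```bash
python3 - <<'E'
from h import *
st(); kn()
E
```

```text
t 57.15 tcp [ 0.4681 -0.0195  0.1941] rpy [-1.793e+02 -1.000e-01  5.500e+00] F [-6.1 15.  41.7] T [3.35 0.88 0.21] w 0.0137 gf 62.9 q [-0.23, 0.7, 0.23, 2.34, -0.97, 0.2, -0.57]
knob x,y [-0.1798 -0.025 ] z 0.0391 ang 150.9 r 0.0514
```

Call:
apply_moves:
  plan: "0 -0.43 0.26 0 0 0 0;0 -0.43 0.24 0 0 0 0;0 0 0 0 0 0 0;0 0 0 0 0 0 0;0 -0.5 0.2 0 0 0 0;0 -0.5 0.1 0 0 0 0;0 0 0 0 0 0 0;0 0 0 0 0 0 0"

```text
t: 58.15
eef_pos: [0.4663, -0.0038, 0.1875]
tool_rot: [-3.135, -0.006, 0.091]
contact_force: [-7.9, 3.8, 66.0]
grip_width: 0.0137
gripper_force: 66.1
```

```bash
python3 - <<'E'
from h import *
st(); kn()
s=snap('side'); P,u,v=pts(s); V=np.array([wv(p) for p in P])
a=s['frame'][170:255,240:367,::-1]; cv2.imwrite('pics/k8.png',cv2.resize(a,(780,522),interpolation=cv2.INTER_CUBIC))
E
```

```text
t 58.15 tcp [ 0.4663 -0.0038  0.1875] rpy [-179.6   -0.3    5.2] F [-7.9  3.8 66. ] T [0.91 1.31 0.17] w 0.0137 gf 66.1 q [-0.24, 0.71, 0.2, 2.35, -0.99, 0.16, -0.6]
knob x,y [-0.1795 -0.01  ] z 0.0326 ang 169.0 r 0.0524
```

View pics/k8.png

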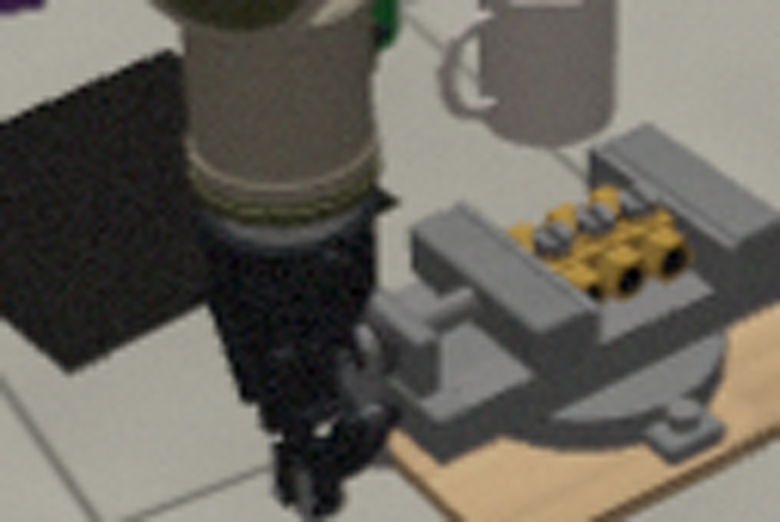

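Call:
apply_moves:
  plan: "0 0 -0.2 0 0 0 0;0 0 -0.2 0 0 0 0;0 0 0 0 0 0 0;0 0 0 0 0 0 0;0 0 0 0 0 0 0;0 0 0 0 0 0 0;0 0 0 0 0 0 0;0 0 0 0 0 0 0"

```text
t: 59.2
eef_pos: [0.4665, -0.005, 0.1896]
tool_rot: [-3.139, -0.003, 0.089]
contact_force: [-4.0, -2.1, 26.5]
grip_width: 0.0138
gripper_force: 61.6
```

```bash
python3 - <<'E'
from h import *
st(); kn()
E
```

```text
t 59.2 tcp [ 0.4665 -0.005   0.1896] rpy [-179.8   -0.2    5.1] F [-4.  -2.1 26.5] T [-0.56  0.78  0.09] w 0.0138 gf 61.6 q [-0.26, 0.71, 0.21, 2.35, -0.98, 0.17, -0.6]
knob x,y [-0.1799 -0.0118] z 0.0346 ang 166.6 r 0.0508
```

Call:
apply_moves:
  plan: "0 -0.5 -0.05 0 0 0 0;0 -0.5 0 0 0 0 0;0 -0.5 0 0 0 0 0;0 0 0 0 0 0 0;0 0 0 0 0 0 0;0 0 0 0 0 0 0;0 0 0 0 0 0 0;0 0 0 0 0 0 0"

```text
t: 60.2
eef_pos: [0.4651, 0.0081, 0.1891]
tool_rot: [3.14, -0.002, 0.087]
contact_force: [-2.4, -11.3, 5.1]
grip_width: 0.0138
gripper_force: 59.7
```

```bash
python3 - <<'E'
from h import *
st(); kn()
E
```

```text
t 60.2 tcp [0.4651 0.0081 0.1891] rpy [ 1.799e+02 -1.000e-01  5.000e+00] F [ -2.4 -11.3   5.1] T [-2.34  0.46 -0.07] w 0.0138 gf 59.7 q [-0.29, 0.71, 0.22, 2.35, -0.98, 0.17, -0.63]
knob x,y [-0.1801  0.0008] z 0.0341 ang -179.1 r 0.0499
```

Call:
apply_moves:
  plan: "0 -0.45 -0.02 0 0 0 0;0 -0.45 -0.08 0 0 0 0;0 -0.45 -0.12 0 0 0 0;0 -0.4 -0.13 0 0 0 0;0 0 0 0 0 0 0;0 0 0 0 0 0 0;0 0 0 0 0 0 0;0 0 0 0 0 0 0"

```text
t: 61.2
eef_pos: [0.4635, 0.0251, 0.1923]
tool_rot: [3.139, -0.002, 0.086]
contact_force: [-2.5, -14.0, -2.9]
grip_width: 0.0138
gripper_force: 59.0
```

```bash
python3 - <<'E'
from h import *
st(); kn()
s=snap('top')
P,u,v=pts(s); V=np.array([wv(p) for p in P])
m=(P[:,2]>.088)&(P[:,2]<.1)&(V[:,0]>-.12)&(V[:,0]<-.03)&(abs(V[:,1])>.034)&(abs(V[:,1])<.055); print('jawface x',np.percentile(V[m][:,0],[50,95,99]).round(4),m.sum())
E
```

```text
t 61.2 tcp [0.4635 0.0251 0.1923] rpy [ 1.799e+02 -1.000e-01  4.900e+00] F [ -2.5 -14.   -2.9] T [-2.91  0.37 -0.07] w 0.0138 gf 59.0 q [-0.33, 0.7, 0.23, 2.35, -0.98, 0.18, -0.66]
knob x,y [-0.1803  0.0176] z 0.0373 ang -159.3 r 0.0499
jawface x [-0.0561 -0.0427 -0.0408] 157
```

Call:
apply_moves:
  plan: "0 0 0 0 0 0 0.2;0 0 0 0 0 0 0.2;0 0 0 0 0 0 0.25;0 0 0 0 0 0 0.25;0 0 0 0 0 0 0.3;0 0 0 0 0 0 0.3;0 0 0 0 0 0 0.3;0 0 0 0 0 0 0.3"

```text
t: 62.25
eef_pos: [0.4635, 0.0255, 0.1924]
tool_rot: [3.14, -0.002, 0.087]
contact_force: [-1.5, -11.8, -0.5]
grip_width: 0.0257
gripper_force: 5.7
```

```bash
python3 - <<'E'
from h import *
st(); kn()
s=snap('top')
P,u,v=pts(s); V=np.array([wv(p) for p in P])
m=(P[:,2]>.088)&(P[:,2]<.1)&(V[:,0]>-.12)&(V[:,0]<-.03)&(abs(V[:,1])>.034)&(abs(V[:,1])<.055); print('jawface x',np.percentile(V[m][:,0],[50,95,99]).round(4),m.sum())
s=snap('side'); a=s['frame'][170:255,240:367,::-1]; cv2.imwrite('pics/k9.png',cv2.resize(a,(780,522),interpolation=cv2.INTER_CUBIC))
E
```

```text
t 62.25 tcp [0.4635 0.0255 0.1924] rpy [ 1.799e+02 -1.000e-01  5.000e+00] F [ -1.5 -11.8  -0.5] T [-2.48  0.4  -0.08] w 0.0257 gf 5.7 q [-0.34, 0.7, 0.23, 2.35, -0.98, 0.18, -0.66]
knob x,y [-0.1802  0.0182] z 0.0374 ang -158.6 r 0.05
jawface x [-0.056  -0.0425 -0.0412] 158
```

View pics/k9.png

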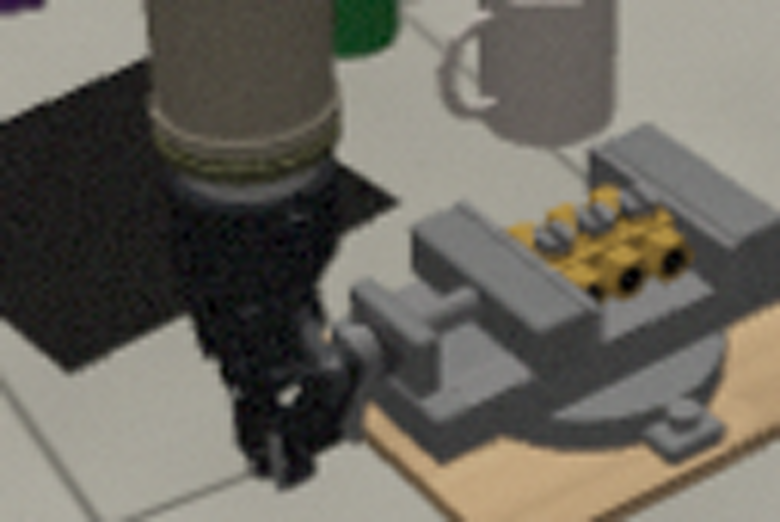

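Call:
apply_moves:
  plan: "0 0.1 0 0 0 0 0.3;0 0.1 0 0 0 0 0.3;0 0.1 0 0 0 0 0.3;0 0.1 0 0 0 0 0.3;0 0 0 0 0 0 0.3;0 0 0 0 0 0 0.3;0 0 0 0 0 0 0.3;0 0 0 0 0 0 0.3"

```text
t: 63.35
eef_pos: [0.4639, 0.0216, 0.1924]
tool_rot: [3.14, -0.002, 0.087]
contact_force: [-2.5, -10.9, -0.3]
grip_width: 0.0257
gripper_force: 5.5
```

```bash
python3 - <<'E'
from h import *
st(); kn()
E
```

```text
t 63.35 tcp [0.4639 0.0216 0.1924] rpy [ 1.799e+02 -1.000e-01  5.000e+00] F [ -2.5 -10.9  -0.3] T [-2.43  0.33 -0.02] w 0.0257 gf 5.5 q [-0.33, 0.7, 0.23, 2.35, -0.98, 0.18, -0.66]
knob x,y [-0.1802  0.0143] z 0.0374 ang -162.9 r 0.0488
```

Call:
apply_moves:
  plan: "0 0.1 0 0 0 0 0.3;0 0.1 0 0 0 0 0.3;0 0.1 0 0 0 0 0.3;0 0.1 0 0 0 0 0.3;0 0 0 0 0 0 0.3;0 0 0 0 0 0 0.3;0 0 0 0 0 0 0.3;0 0 0 0 0 0 0.3"

```text
t: 64.35
eef_pos: [0.4643, 0.0178, 0.1924]
tool_rot: [3.141, -0.002, 0.087]
contact_force: [-1.2, -10.9, -1.1]
grip_width: 0.0259
gripper_force: 5.2
```

```bash
python3 - <<'E'
from h import *
st(); kn()
E
```

```text
t 64.35 tcp [0.4643 0.0178 0.1924] rpy [ 1.799e+02 -1.000e-01  5.000e+00] F [ -1.2 -10.9  -1.1] T [-2.24  0.35 -0.04] w 0.0259 gf 5.2 q [-0.32, 0.7, 0.23, 2.35, -0.98, 0.18, -0.65]
knob x,y [-0.1802  0.0105] z 0.0374 ang -167.3 r 0.0478
```

Call:
apply_moves:
  plan: "0 0 0 0 0 0 0;0 0 0 0 0 0 0;0 0 0 0 0 0 0;0 1.3 0 0 0 0 0;0 1.25 0 0 0 0 0;0 1.2 -0.3 0 0 0 0;0 1.0 -0.6 0 0 0 0;0 0 0 0 0 0 0"
  force: 40

```text
t: 65.35
eef_pos: [0.4686, -0.0266, 0.2024]
tool_rot: [-3.135, -0.002, 0.091]
contact_force: [-4.0, 5.3, 20.0]
grip_width: 0.0142
gripper_force: 41.9
```

Call:
apply_moves:
  plan: "0 0.2 -0.3 0 0 0 0;0 0 0 0 0 0 0;0 0 0 0 0 0 0;0 0 0 0 0 0 0;0 0 0 0 0 0 0;0 0 0 0 0 0 0;0 0 0 0 0 0 0;0 0 0 0 0 0 0"

```text
t: 66.35
eef_pos: [0.4688, -0.0288, 0.2048]
tool_rot: [-3.137, -0.002, 0.091]
contact_force: [-2.9, 2.0, 13.7]
grip_width: 0.0143
gripper_force: 41.1
```

```bash
python3 - <<'E'
from h import *
st(); kn()
E
```

```text
t 66.35 tcp [ 0.4688 -0.0288  0.2048] rpy [-1.797e+02 -1.000e-01  5.200e+00] F [-2.9  2.  13.7] T [0.45 0.52 0.13] w 0.0143 gf 41.1 q [-0.25, 0.68, 0.28, 2.34, -0.92, 0.23, -0.6]
knob x,y [-0.1799 -0.0353] z 0.0498 ang 134.1 r 0.0492
```

Call:
apply_moves:
  plan: "0 0.35 -0.42 0 0 0 0;0 0.35 -0.42 0 0 0 0;0 0 0 0 0 0 0;0 0 0 0 0 0 0;0 0 0 0 0 0 0;0 0 0 0 0 0 0;0 0 0 0 0 0 0;0 0 0 0 0 0 0"

```text
t: 67.35
eef_pos: [0.4695, -0.0358, 0.2128]
tool_rot: [-3.137, -0.001, 0.091]
contact_force: [-2.5, 2.0, 9.5]
grip_width: 0.0144
gripper_force: 40.7
```

```bash
python3 - <<'E'
from h import *
st(); kn()
E
```

```text
t 67.35 tcp [ 0.4695 -0.0358  0.2128] rpy [-1.797e+02 -1.000e-01  5.200e+00] F [-2.5  2.   9.5] T [0.52 0.42 0.11] w 0.0144 gf 40.7 q [-0.25, 0.67, 0.31, 2.33, -0.9, 0.25, -0.61]
knob x,y [-0.18   -0.0424] z 0.0578 ang 121.7 r 0.0498
```

Call:
apply_moves:
  plan: "0 0 0 0 0 0 0.2;0 0 0 0 0 0 0.2;0 0 0 0 0 0 0.3;0 0 0 0 0 0 0.6;0 0 -2 0 0 0 0.6;0 0 -4 0 0 0 0.6;0 0 -5 0 0 0 0.6;0 0 0 0 0 0 0.6"

```text
t: 68.35
eef_pos: [0.4701, -0.0362, 0.3249]
tool_rot: [-3.137, -0.005, 0.092]
contact_force: [0.6, -0.0, -0.3]
grip_width: 0.0512
gripper_force: 0.0
```

```bash
cat >> h.py <<'E'
def knobang():
    s=snap('side'); P,u,v=pts(s); V=np.c_[np.array([wv(p) for p in P]),P[:,2]]; rgb=s['frame'][v,u].astype(int)
    m=(V[:,0]<-.155)&(V[:,0]>-.198)&(np.hypot(V[:,1],V[:,2]-.08)<.068)&(rgb.max(1)<70)&(V[:,2]>.015)
    Q=V[m]; print('knob pts',len(Q),np.percentile(Q,[5,50,95],axis=0).round(4).tolist())
    im=s['frame'][230:265,270:330]
    best=[]
    for th in range(0,360,4):
        t=np.radians(th); ax=[]
        for xp in np.linspace(-.193,-.152,12):
            w=vw(xp,-.052*np.sin(t)-.003); c,r=proj(s,[*w,.08+.052*np.cos(t)+.0015]); ax.append(s['frame'][int(round(r)),int(round(c))].max())
        best.append((np.mean(ax).round(1),th))
    print(sorted(best)[:6])
E
python3 - <<'E'
from h import *
st(); kn(); knobang()
s=snap('top')
P,u,v=pts(s); V=np.array([wv(p) for p in P])
m=(P[:,2]>.088)&(P[:,2]<.1)&(V[:,0]>-.12)&(V[:,0]<-.03)&(abs(V[:,1])>.034)&(abs(V[:,1])<.055); print('jawface x',np.percentile(V[m][:,0],[50,95,99]).round(4),m.sum())
E
```

```text
t 68.35 tcp [ 0.4701 -0.0362  0.3249] rpy [-179.7   -0.3    5.3] F [ 0.6 -0.  -0.3] T [-0.05 -0.02 -0.  ] w 0.0512 gf 0.0 q [-0.51, 0.51, 0.68, 2.27, -0.65, 0.55, -0.8]
knob x,y [-0.1787 -0.0429] z 0.1699 ang 26.5 r 0.096
knob pts 69 [[-0.1936, -0.0573, 0.0584], [-0.1758, -0.053, 0.0653], [-0.1575, -0.0465, 0.0689]]
[(np.float64(14.0), 112), (np.float64(17.2), 108), (np.float64(17.2), 116), (np.float64(23.4), 120), (np.float64(26.5), 104), (np.float64(31.2), 124)]
jawface x [-0.061  -0.0436 -0.0425] 197
```

```bash
cat >> h.py <<'E'
def goP(x,y,gz,yaw):
    o=env.get_obs(); R=Ro.from_euler('xyz',o['tool_rot']); T=Ro.from_euler('xyz',[180,0,yaw],degrees=True)
    print('turn',np.degrees((R.inv()*T).as_rotvec()).round(1),'then',(T.inv().apply(np.array([x,y,gz+.155])-o['eef_pos'])*100).round(2))
E
python3 - <<'E'
from h import *
ss={n:snap(n) for n in('top','side')}
for n,s in ss.items():
    P,u,v=pts(s); m=(P[:,2]>.135)&(P[:,2]<.155)&(abs(P[:,0]-.457)<.03)&(abs(P[:,1]+.292)<.03); print(n,rect(P[m]),P[m].mean(0))
goP(.4574,-.2926,.21,31)
E
```

```text
top (array([ 0.4572, -0.2919]), array([29.8, 29.2]), -61.5) [ 0.45727817 -0.29079262  0.14404207]
side (array([ 0.4564, -0.2957]), array([30.2, 28.5]), 25.9) [ 0.45379958 -0.29854929  0.14561497]
turn [ -0.3  -0.  -25.7] then [-14.23  21.38  -4.34]
```

Call:
apply_moves:
  plan: "0 0 -1.5 -0.3 0 -8.4 0.7;0 0 -1.5 0 0 -8.4 0.7;0 0 -1.3 0 0 -8.4 0.7;-2.8 4.2 0 0 0 0 0.7;-2.8 4.2 0 0 0 0 0.7;-2.8 4.2 0 0 0 0 0.7;-2.8 4.2 0 0 0 0 0.7;-2.8 4.2 0 0 0 0 0.7"

```text
t: 69.55
eef_pos: [0.4547, -0.29, 0.3641]
tool_rot: [-3.141, 0.0, 0.531]
contact_force: [1.5, 0.5, 0.2]
grip_width: 0.0598
gripper_force: 0.0
```

Call:
apply_moves:
  plan: "0 0 0 0 0 0 0.7;0 0 0 0 0 0 0.7;0 0 0 0 0 0 0.7;0 0 0 0 0 0 0.7;0 0 0 0 0 0 0.7;0 0 0 0 0 0 0.7;0 0 0 0 0 0 0.7;0 0 0 0 0 0 0.7"

```text
t: 70.55
eef_pos: [0.4551, -0.2883, 0.3655]
tool_rot: [3.141, -0.001, 0.531]
contact_force: [-1.5, 0.2, -0.7]
grip_width: 0.0601
gripper_force: 0.0
```

```bash
python3 - <<'E'
from h import *
st(); goP(.4574,-.2926,.113,30)
E
```

```text
t 70.55 tcp [ 0.4551 -0.2883  0.3655] rpy [179.9  -0.   30.4] F [-1.5  0.2 -0.7] T [-0.01  0.01  0.04] w 0.0601 gf 0.0 q [0.05, 0.49, 0.59, 2.09, -0.43, 0.68, -0.11]
turn [ 0.1 -0.   0.4] then [-0.02  0.48  9.75]
```

Call:
apply_moves:
  plan: "0 0.48 2 0.1 0 0.4 0.7;0 0 2 0 0 0 0.7;0 0 2 0 0 0 0.7;0 0 2 0 0 0 0.7;0 0 1.75 0 0 0 0.7;0 0 0 0 0 0 0;0 0 0 0 0 0 0;0 0 0 0 0 0 0"
  force: 100

```text
t: 71.55
eef_pos: [0.4577, -0.2925, 0.2684]
tool_rot: [-3.141, -0.001, 0.524]
contact_force: [0.4, -0.4, -1.0]
grip_width: 0.029
gripper_force: 97.9
```

Call:
apply_moves:
  plan: "0 0 0 0 0 0 0;0 0 0 0 0 0 0;0 0 -1 0 0 0 0;0 0 -3 0 0 0 0;0 0 -4 0 0 0 0;0 0 -4 0 0 0 0;0 0 -2 0 0 0 0;0 0 0 0 0 0 0"

```text
t: 72.55
eef_pos: [0.4576, -0.2927, 0.4097]
tool_rot: [3.14, -0.003, 0.524]
contact_force: [0.6, 1.2, -1.9]
grip_width: 0.0293
gripper_force: 98.0
```

```bash
python3 - <<'E'
from h import *
st(); s=snap('side'); o=env.get_obs(); P,u,v=pts(s)
g=o['eef_pos']; m=(abs(P[:,0]-g[0])<.03)&(abs(P[:,1]-g[1])<.03)&(P[:,2]>g[2]-.155-.13)&(P[:,2]<g[2]-.155-.045)
R=Ro.from_euler('xyz',o['tool_rot']); Q=R.inv().apply(P[m]-g)*1000
for a,b in((200,220),(220,235),(235,245),(245,255),(255,262)):
    k=(Q[:,2]>a)&(Q[:,2]<=b)
    if k.sum(): print(a,b,k.sum(),Q[k].min(0).round(1),Q[k].max(0).round(1),Q[k].mean(0).round(1))
c,r=proj(s,g-[0,0,.235]); c=int(c);r=int(r); print(c,r); im=s['frame'][r-35:r+30,c-40:c+40,::-1]; cv2.imwrite('pics/d1.png',cv2.resize(im,(720,585),interpolation=cv2.INTER_CUBIC))
E
```

```text
t 72.55 tcp [ 0.4576 -0.2927  0.4097] rpy [179.9  -0.2  30. ] F [ 0.6  1.2 -1.9] T [-0.   -0.03  0.02] w 0.0293 gf 98.0 q [0.0, 0.44, 0.66, 2.04, -0.38, 0.78, -0.16]
200 220 17 [ -6.8  -0.3 206.1] [ -1.9   6.4 219.6] [ -4.1   3.3 213.9]
220 235 20 [ -7.2   0.5 220.9] [ -1.    6.5 234.7] [ -4.    3.7 227.4]
235 245 17 [-10.4  -3.5 235.3] [ -0.9   7.2 244.8] [ -3.9   2.7 240.2]
245 255 8 [ -8.7   2.1 246.4] [  2.1   3.1 254.4] [ -4.8   2.6 251. ]
255 262 3 [ -2.    1.8 255.8] [  6.2   3.  257.9] [  2.6   2.3 256.9]
343 275
```

View pics/d1.png

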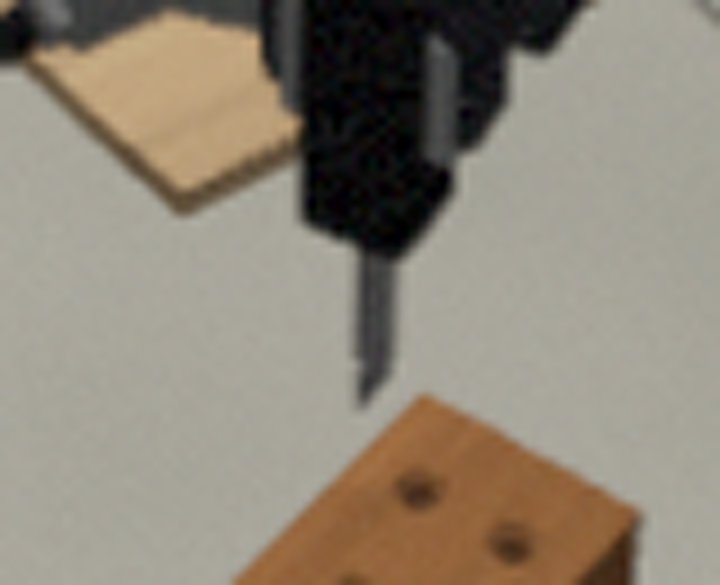

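```bash
cat > heads.py <<'E'
from h import *
from scipy.optimize import minimize
for n in('top','side'):
    S=[snap(n) for _ in range(6)]; s=S[0]; F=np.mean([x['frame'].astype(float).mean(2) for x in S],0)
    sat=np.mean([x['frame'].astype(float)[:,:,0]-x['frame'][:,:,2] for x in S],0); Z=np.median([x['z_map'] for x in S],0)
    s['z_map']=Z; P,u,v=pts(s); V=np.array([wv(p) for p in P])
    m=(V[:,0]>-.055)&(V[:,0]<.032)&(abs(V[:,1])<.025)&(P[:,2]>.0955)&(P[:,2]<.106)
    Q=P[m];W=V[m]
    cs=np.array([W[:,0].min()+.009,W[:,0].mean(),W[:,0].max()-.009])
    for _ in range(10):
        L=abs(W[:,:1]-cs).argmin(1); cs=np.array([W[L==k][:,0].mean() for k in range(3)])
    bias=np.array([0,0,0]) if n=='top' else np.array([-.0005,-.003,.0015])
    for k in range(3):
        c=W[L==k].mean(0); mm=(W[L==k].min(0)+W[L==k].max(0))/2
        # slot: sample plane z=.100 around head
        r=np.linspace(-.012,.012,49); X,Y=np.meshgrid(r,r); a=np.radians(VY)
        res=[]
        cw=Q[L==k].mean(0)[:2]
        wx=cw[0]+X; wy=cw[1]+Y
        pu,pv=proj(s,np.stack([wx,wy,np.full_like(wx,.100+bias[2])],-1))
        I=cv2.remap(F.astype(np.float32),pu.astype(np.float32),pv.astype(np.float32),cv2.INTER_CUBIC)
        best=[]
        for th in np.radians(np.arange(-90,90,3)):
            t=X*np.cos(th)+Y*np.sin(th); d=-X*np.sin(th)+Y*np.cos(th); disc=np.hypot(X,Y)<.009
            for off in(-.002,-.001,0,.001,.002):
                sl=disc&(abs(d-off)<.0028); best.append((I[disc&~sl&(abs(d-off)<.0065)].mean()-I[sl].mean(),np.degrees(th).round(),off))
        best.sort(reverse=True)
        print(n,k,(L==k).sum(),'vise',c.round(4),mm.round(4),'world',Q[L==k].mean(0).round(4),[(round(float(b),1),float(t),o) for b,t,o in best[:4]])
E
python3 heads.py
```

```text
top 0 26 vise [-0.0298  0.0012] [-0.0375  0.0065] world [0.6152 0.022  0.0984] [(9.5, -84.0, -0.001), (9.5, -87.0, -0.001), (9.5, -81.0, -0.001), (9.3, -87.0, 0)]
top 1 28 vise [-0.0044  0.0009] [-0.004   0.0019] world [0.6405 0.0239 0.0983] [(8.7, -90.0, 0), (8.7, 87.0, 0), (8.6, 84.0, 0), (8.5, -87.0, 0)]
top 2 24 vise [ 0.022  -0.0004] [ 0.022  -0.0005] world [0.667  0.0251 0.0984] [(8.4, -87.0, -0.001), (8.3, -84.0, -0.001), (8.2, -90.0, -0.001), (8.2, 87.0, 0.001)]Traceback (most recent call last):
  File "heads.py", line 9, in <module>
    cs=np.array([W[:,0].min()+.009,W[:,0].mean(),W[:,0].max()-.009])
                 ~~~~~~~~~~^^
    return umr_minimum(a, axis, None, out, keepdims, initial, where)
ValueError: zero-size array to reduction operation minimum which has no identity
```

```bash
python3 - <<'E'
from h import *
for x in(.022,-.0042,-.0302): print(vw(x,.0006).round(4))
p=vw(-.0042,.0006); goP(*p,.225,90)
E
```

```text
[0.6669 0.0261]
[0.6408 0.0237]
[0.6149 0.0214]
turn [ -0.   -0.1 -60. ] then [31.63 18.32  2.78]
```

Call:
apply_moves:
  plan: "0 0 0 0 0 -10 0;0 0 0 0 0 -10 0;0 0 0 0 0 -10 0;0 0 0 0 0 -10 0;0 0 0 0 0 -10 0;0 0 0 0 0 -10 0;2 1.2 0 0 0 0 0;3.5 2 0 0 0 0 0"

```text
t: 74.2
eef_pos: [0.4892, -0.2384, 0.4082]
tool_rot: [3.141, -0.0, 1.568]
contact_force: [-0.3, 0.6, -0.6]
grip_width: 0.029
gripper_force: 98.0
```

Call:
apply_moves:
  plan: "3.5 2 0 0 0 0 0;3.5 2 0 0 0 0 0;3.5 2 0 0 0 0 0;3.5 2 0 0 0 0 0;3.5 2 0 0 0 0 0;3.5 2 0 0 0 0 0;3.5 2 0 0 0 0 0;1.4 1 0 0 0 0 0"

```text
t: 75.2
eef_pos: [0.6402, 0.0242, 0.408]
tool_rot: [3.142, -0.002, 1.574]
contact_force: [-0.3, -0.9, -1.9]
grip_width: 0.0295
gripper_force: 98.0
```

Call:
apply_moves:
  plan: "0 0 0 0 0 0 0;0 0 0 0 0 0 0;0 0 0 0 0 0 0;0 0 0 0 0 0 0;0 0 0 0 0 0 0;0 0 0 0 0 0 0;0 0 0 0 0 0 0;0 0 0 0 0 0 0"

```text
t: 76.2
eef_pos: [0.6394, 0.0216, 0.4083]
tool_rot: [3.141, -0.001, 1.571]
contact_force: [-0.4, -0.3, -1.4]
grip_width: 0.0289
gripper_force: 98.0
```

```bash
cat >> h.py <<'E'
def tip():
    "held driver tip offset in tool mm: (vise coords of shaft, cameras)"
    o=env.get_obs(); R=Ro.from_euler('xyz',o['tool_rot'])
    for n in('top','side'):
        s=snap(n); P,u,v=pts(s); Q=R.inv().apply(P-o['eef_pos'])*1000
        for a,b in((204,240),(247,261)):
            m=(abs(Q[:,0])<13)&(abs(Q[:,1])<13)&(Q[:,2]>a)&(Q[:,2]<b)
            if m.sum(): print(n,a,m.sum(),Q[m].min(0).round(1),Q[m].max(0).round(1),Q[m].mean(0).round(1))
E
python3 - <<'E'
from h import *
st(); p=vw(-.0042,.0006); goP(*p,.200,90); tip()
E
```

```text
t 76.2 tcp [0.6394 0.0216 0.4083] rpy [ 1.8e+02 -1.0e-01  9.0e+01] F [-0.4 -0.3 -1.4] T [-0.02  0.05 -0.02] w 0.0289 gf 98.0 q [-0.34, 0.51, 0.32, 1.82, -0.21, 0.85, 0.09]
turn [ 0.  -0.1  0. ] then [0.21 0.14 5.33]
side 204 31 [-10.2  -4.5 205.8] [ -1.8   6.2 238. ] [ -5.1  -1.1 221.7]
side 247 8 [-10.8  -1.2 248.7] [  3.5   2.3 257.3] [ -3.5   0.5 253.3]
```

Call:
apply_moves:
  plan: "0.2 0.14 1.5 0 0 0 0;0 0 1.5 0 0 0 0;0 0 1 0 0 0 0;0 0 0.5 0 0 0 0;0 0 0.2 0 0 0 0;0 0 0.2 0 0 0 0;0 0 0 0 0 0 0;0 0 0 0 0 0 0"

```text
t: 77.3
eef_pos: [0.6409, 0.0236, 0.3597]
tool_rot: [3.141, -0.001, 1.571]
contact_force: [-0.7, 0.6, -1.6]
grip_width: 0.0291
gripper_force: 98.1
```

```bash
python3 - <<'E'
from h import *
st(); p=vw(-.0042,.0006); goP(*p,.200,90); tip()
E
```

```text
t 77.3 tcp [0.6409 0.0236 0.3597] rpy [ 1.8e+02 -1.0e-01  9.0e+01] F [-0.7  0.6 -1.6] T [-0.06 -0.01  0.  ] w 0.0291 gf 98.1 q [-0.32, 0.56, 0.3, 1.86, -0.23, 0.76, 0.11]
turn [ 0.  -0.1  0. ] then [ 0.01 -0.01  0.47]
side 204 28 [ -8.2  -5.  205.8] [ -1.    4.1 238.6] [ -4.8  -0.8 222.4]
side 247 19 [-11.5  -9.3 247.3] [  5.8   9.5 260.6] [ -3.8  -1.9 256.9]
```

Positioned right above the slot; lowering in small steps.

Call:
apply_moves:
  plan: "0 0 0.1 0 0 0 0;0 0 0.1 0 0 0 0;0 0 0.1 0 0 0 0;0 0 0 0 0 0 0;0 0 0 0 0 0 0;0 0 0 0 0 0 0;0 0 0 0 0 0 0;0 0 0 0 0 0 0"

```text
t: 78.4
eef_pos: [0.6408, 0.0236, 0.3563]
tool_rot: [3.141, -0.001, 1.571]
contact_force: [0.2, 0.5, -1.1]
grip_width: 0.0288
gripper_force: 98.1
```

```bash
python3 - <<'E'
from h import *
st()
E
```

```text
t 78.4 tcp [0.6408 0.0236 0.3563] rpy [ 1.8e+02 -1.0e-01  9.0e+01] F [ 0.2  0.5 -1.1] T [-0.01 -0.03 -0.04] w 0.0288 gf 98.1 q [-0.32, 0.57, 0.3, 1.86, -0.24, 0.75, 0.11]
```

Call:
apply_moves:
  plan: "0 0 0 0 0 8 0;0 0 0 0 0 8 0;0 0 0 0 0 8 0;0 0 0 0 0 8 0;0 0 0 0 0 8 0;0 0 0 0 0 0 0;0 0 0 0 0 0 0;0 0 0 0 0 0 0"

```text
t: 79.4
eef_pos: [0.6406, 0.0236, 0.3563]
tool_rot: [-3.14, -0.001, 0.875]
contact_force: [-2.1, 0.6, -0.7]
grip_width: 0.0292
gripper_force: 98.1
```

```bash
python3 - <<'E'
from h import *
st(); print(wv(env.get_obs()['eef_pos']))
E
```

```text
t 79.4 tcp [0.6406 0.0236 0.3563] rpy [-1.799e+02 -1.000e-01  5.010e+01] F [-2.1  0.6 -0.7] T [0.19 0.53 0.07] w 0.0292 gf 98.1 q [-0.45, 0.6, 0.5, 1.87, -0.4, 0.78, -0.43]
[-0.00433763  0.00052381]
```

Call:
apply_moves:
  plan: "0 0 0 0 0 9 0;0 0 0 0 0 9 0;0 0 0 0 0 9 0;0 0 0 0 0 9 0;0 0 0 0 0 9 0;0 0 0 0 0 7 0;0 0 0 0 0 0 0;0 0 0 0 0 0 0"

```text
t: 80.4
eef_pos: [0.6407, 0.0235, 0.3563]
tool_rot: [-3.141, 0.0, -0.031]
contact_force: [-1.4, -0.9, -0.9]
grip_width: 0.0292
gripper_force: 98.8
```

```bash
python3 - <<'E'
from h import *
st()
E
```

```text
t 80.4 tcp [0.6407 0.0235 0.3563] rpy [-179.9    0.    -1.8] F [-1.4 -0.9 -0.9] T [-0.15  0.53  0.1 ] w 0.0292 gf 98.8 q [-0.6, 0.67, 0.77, 1.88, -0.61, 0.85, -1.12]
```

Call:
apply_moves:
  plan: "0 0 0 0 0 4 0;0 0 0 0 0 4 0;0 0 0 0 0 0 0;0 0 0 0 0 0 0;0 0 0 0 0 0 0;0 0 0 0 0 0 0;0 0 0 0 0 0 0;0 0 0 0 0 0 0"

```text
t: 81.4
eef_pos: [0.6408, 0.0235, 0.3563]
tool_rot: [-3.141, 0.0, -0.174]
contact_force: [-2.7, -0.7, -1.5]
grip_width: 0.0289
gripper_force: 98.7
```

```bash
python3 - <<'E'
from h import *
st()
E
```

```text
t 81.4 tcp [0.6408 0.0235 0.3563] rpy [-179.9    0.   -10. ] F [-2.7 -0.7 -1.5] T [-0.34  0.74  0.09] w 0.0289 gf 98.7 q [-0.62, 0.68, 0.81, 1.88, -0.65, 0.86, -1.23]
```

Call:
apply_moves:
  plan: "0 0 0 0 0 3 0;0 0 0 0 0 3 0;0 0 0 0 0 0 0;0 0 0 0 0 0 0;0 0 0 0 0 0 0;0 0 0 0 0 0 0;0 0 0 0 0 0 0;0 0 0 0 0 0 0"

```text
t: 82.4
eef_pos: [0.6408, 0.0235, 0.3563]
tool_rot: [-3.141, 0.0, -0.279]
contact_force: [-2.8, -2.2, -2.1]
grip_width: 0.029
gripper_force: 98.7
```

```bash
python3 - <<'E'
from h import *
st()
E
```

```text
t 82.4 tcp [0.6408 0.0235 0.3563] rpy [-179.9    0.   -16. ] F [-2.8 -2.2 -2.1] T [-0.64  0.88  0.11] w 0.029 gf 98.7 q [-0.63, 0.7, 0.84, 1.88, -0.67, 0.88, -1.31]
```

Call:
apply_moves:
  plan: "0 0 0 0 0 3 0;0 0 0 0 0 3 0;0 0 0 0 0 0 0;0 0 0 0 0 0 0;0 0 0 0 0 0 0;0 0 0 0 0 0 0;0 0 0 0 0 0 0;0 0 0 0 0 0 0"

```text
t: 83.4
eef_pos: [0.6408, 0.0235, 0.3563]
tool_rot: [-3.141, 0.0, -0.384]
contact_force: [-3.2, -3.7, -3.0]
grip_width: 0.029
gripper_force: 98.5
```

```bash
python3 - <<'E'
from h import *
st(); tip()
E
```

```text
t 83.4 tcp [0.6408 0.0235 0.3563] rpy [-179.9    0.   -22. ] F [-3.2 -3.7 -3. ] T [-1.07  1.06  0.26] w 0.029 gf 98.5 q [-0.65, 0.71, 0.87, 1.88, -0.69, 0.89, -1.39]
side 204 32 [ -4.7  -0.5 207.7] [  4.7   7.9 239.9] [ -1.2   4.  222.9]
side 247 27 [ -9.6  -3.9 250.1] [  9.3  12.8 260.6] [-2.000e-01  4.600e+00  2.553e+02]
```

Call:
apply_moves:
  plan: "0 0 0 0 0 -8 0;0 0 -0.5 0 0 0 0;0 0 -1 0 0 0 0;0 0 -0.5 0 0 0 0;0 0 0 0 0 -10.4 0;0 0 0 0 0 -10.4 0;0 0 0 0 0 -10.4 0;0 0 0 0 0 -10.4 0"

```text
t: 84.5
eef_pos: [0.641, 0.0239, 0.3769]
tool_rot: [-3.141, -0.002, 0.487]
contact_force: [-0.8, 0.0, -1.3]
grip_width: 0.0294
gripper_force: 99.2
```

Call:
apply_moves:
  plan: "0 0 0 0 0 -10.4 0;0 0 0 0 0 -10.4 0;0 0 0 0 0 -10.4 0;0 0 0 0 0 -10.4 0;0 0 0 0 0 -10.4 0;0 0 0 0 0 -10.4 0;0 0 0 0 0 0 0;0 0 0 0 0 0 0"

```text
t: 85.5
eef_pos: [0.6409, 0.0235, 0.3766]
tool_rot: [3.141, -0.001, 1.567]
contact_force: [-0.6, 0.5, -0.5]
grip_width: 0.0294
gripper_force: 99.1
```

```bash
python3 - <<'E'
from h import *
st(); tip(); p=vw(.022,.0003); goP(*p,.208,90)
E
sed -i 's/in(.top.,.side.)/in("top",)/' heads.py; python3 heads.py
```

```text
t 85.5 tcp [0.6409 0.0235 0.3766] rpy [ 1.80e+02 -1.00e-01  8.98e+01] F [-0.6  0.5 -0.5] T [0.   0.01 0.04] w 0.0294 gf 99.1 q [-0.34, 0.55, 0.32, 1.84, -0.23, 0.79, 0.1]
side 204 31 [ -9.8  -4.7 205. ] [ -0.3   2.4 239.8] [ -5.4  -1.3 223.1]
side 247 8 [ -8.5  -2.2 250.8] [  2.    2.1 258.2] [ -4.1   0.3 254.5]
turn [ 0.  -0.1 -0.1] then [0.21 2.6  1.34]Traceback (most recent call last):
  File "heads.py", line 9, in <module>
    cs=np.array([W[:,0].min()+.009,W[:,0].mean(),W[:,0].max()-.009])
                 ~~~~~~~~~~^^
    return umr_minimum(a, axis, None, out, keepdims, initial, where)
ValueError: zero-size array to reduction operation minimum which has no identity
```

Call:
apply_moves:
  plan: "0.2 1.3 0 0 0 0 0;0 1.3 0 0 0 0 0;0 0 0 0 0 0 0;0 0 0.7 0 0 0 0;0 0 0.7 0 0 0 0;0 0 0.2 0 0 0 0;0 0 0.2 0 0 0 0;0 0 0 0 0 0 0"

```text
t: 86.9
eef_pos: [0.6668, 0.0256, 0.3583]
tool_rot: [3.141, -0.001, 1.571]
contact_force: [-0.1, -0.0, -1.2]
grip_width: 0.0288
gripper_force: 99.1
```

```bash
python3 - <<'E'
from h import *
st(); p=vw(.022,.0003); goP(*p,.2013,90)
E
```

```text
t 86.9 tcp [0.6668 0.0256 0.3583] rpy [ 1.8e+02 -1.0e-01  9.0e+01] F [-0.1 -0.  -1.2] T [ 0.01  0.08 -0.01] w 0.0288 gf 99.1 q [-0.32, 0.6, 0.31, 1.8, -0.25, 0.79, 0.11]
turn [ 0.  -0.1  0. ] then [0.02 0.01 0.2 ]
```

Call:
apply_moves:
  plan: "0 0 0.1 0 0 0 0;0 0 0.1 0 0 0 0;0 0 0 0 0 8 0;0 0 0 0 0 8 0;0 0 0 0 0 8 0;0 0 0 0 0 8 0;0 0 0 0 0 0 0;0 0 0 0 0 0 0"

```text
t: 87.9
eef_pos: [0.6666, 0.0257, 0.3563]
tool_rot: [-3.141, -0.001, 1.016]
contact_force: [-2.0, 0.4, -0.3]
grip_width: 0.0292
gripper_force: 99.0
```

```bash
python3 - <<'E'
from h import *
st()
E
```

```text
t 87.9 tcp [0.6666 0.0257 0.3563] rpy [-179.9   -0.    58.2] F [-2.   0.4 -0.3] T [-0.02  0.55  0.02] w 0.0292 gf 99.0 q [-0.42, 0.62, 0.47, 1.8, -0.38, 0.81, -0.31]
```

Call:
apply_moves:
  plan: "0 0 0 0 0 9 0;0 0 0 0 0 9 0;0 0 0 0 0 9 0;0 0 0 0 0 9 0;0 0 0 0 0 9 0;0 0 0 0 0 9 0;0 0 0 0 0 9 0;0 0 0 0 0 0 0"

```text
t: 88.9
eef_pos: [0.6668, 0.0254, 0.3562]
tool_rot: [-3.142, 0.0, -0.084]
contact_force: [-0.9, -2.0, -1.3]
grip_width: 0.0293
gripper_force: 99.2
```

```bash
python3 - <<'E'
from h import *
st()
E
```

```text
t 88.9 tcp [0.6668 0.0254 0.3562] rpy [-180.     0.    -4.8] F [-0.9 -2.  -1.3] T [-0.52  0.3   0.07] w 0.0293 gf 99.2 q [-0.6, 0.71, 0.79, 1.82, -0.64, 0.89, -1.16]
```

Call:
apply_moves:
  plan: "0 0 0 0 0 4 0;0 0 0 0 0 4 0;0 0 0 0 0 4 0;0 0 0 0 0 0 0;0 0 0 0 0 0 0;0 0 0 0 0 0 0;0 0 0 0 0 0 0;0 0 0 0 0 0 0"

```text
t: 89.9
eef_pos: [0.6667, 0.0253, 0.3563]
tool_rot: [-3.141, 0.0, -0.296]
contact_force: [-1.4, -4.2, -2.1]
grip_width: 0.0288
gripper_force: 98.8
```

```bash
python3 - <<'E'
from h import *
st()
E
```

```text
t 89.9 tcp [0.6667 0.0253 0.3563] rpy [-180.    0.  -17.] F [-1.4 -4.2 -2.1] T [-1.28  0.5   0.11] w 0.0288 gf 98.8 q [-0.62, 0.73, 0.85, 1.82, -0.68, 0.92, -1.33]
```

Call:
apply_moves:
  plan: "0 0 0 0 0 3 0;0 0 0 0 0 3 0;0 0 0 0 0 2 0;0 0 0 0 0 0 0;0 0 0 0 0 0 0;0 0 0 0 0 0 0;0 0 0 0 0 0 0;0 0 0 0 0 0 0"

```text
t: 90.9
eef_pos: [0.6667, 0.0253, 0.3563]
tool_rot: [-3.141, 0.0, -0.435]
contact_force: [-2.7, -4.3, -2.6]
grip_width: 0.029
gripper_force: 98.9
```

```bash
python3 - <<'E'
from h import *
st()
E
```

```text
t 90.9 tcp [0.6667 0.0253 0.3563] rpy [-180.     0.   -24.9] F [-2.7 -4.3 -2.6] T [-1.41  0.56  0.34] w 0.029 gf 98.9 q [-0.64, 0.75, 0.89, 1.82, -0.71, 0.93, -1.44]
```

Call:
apply_moves:
  plan: "0 0 0 0 0 -8 0;0 0 -0.5 0 0 0 0;0 0 -1 0 0 0 0;0 0 -0.5 0 0 0 0;0 0 0 0 0 -10.7 0;0 0 0 0 0 -10.7 0;0 0 0 0 0 -10.7 0;0 0 0 0 0 -10.7 0"

```text
t: 91.9
eef_pos: [0.667, 0.026, 0.3769]
tool_rot: [-3.141, -0.002, 0.456]
contact_force: [0.8, -0.1, -0.9]
grip_width: 0.0293
gripper_force: 99.8
```

Call:
apply_moves:
  plan: "0 0 0 0 0 -10.7 0;0 0 0 0 0 -10.7 0;0 0 0 0 0 -10.7 0;0 0 0 0 0 -10.7 0;0 0 0 0 0 -10.7 0;0 0 0 0 0 -10.7 0;-0.4 -2.6 0 0 0 0 0;0 -2.6 0 0 0 0 0"

```text
t: 92.9
eef_pos: [0.6144, 0.0212, 0.3767]
tool_rot: [3.141, -0.001, 1.569]
contact_force: [-0.1, -0.8, -1.0]
grip_width: 0.0293
gripper_force: 99.6
```

Call:
apply_moves:
  plan: "0 0 0.3 0 0 0 0;0 0 0.3 0 0 0 0;0 0 0 0 0 0 0;0 0 0 0 0 0 0;0 0 0 0 0 0 0;0 0 0 0 0 0 0;0 0 0 0 0 0 0;0 0 0 0 0 0 0"

```text
t: 93.9
eef_pos: [0.6148, 0.0216, 0.3704]
tool_rot: [3.141, -0.001, 1.571]
contact_force: [-0.3, 0.2, -0.4]
grip_width: 0.0288
gripper_force: 99.6
```

```bash
python3 - <<'E'
from h import *
st(); p=vw(-.0302,.0006); goP(*p,.2013,90); tip()
E
```

```text
t 93.9 tcp [0.6148 0.0216 0.3704] rpy [ 1.8e+02 -1.0e-01  9.0e+01] F [-0.3  0.2 -0.4] T [-0.02 -0.06  0.08] w 0.0288 gf 99.6 q [-0.35, 0.52, 0.33, 1.91, -0.24, 0.75, 0.12]
turn [ 0.  -0.1  0. ] then [-0.02  0.    1.41]
side 204 28 [ -9.8  -5.  206.2] [ -2.5   2.6 239.2] [ -6.2  -0.8 222.4]
side 247 8 [-10.8  -0.9 248. ] [  2.    1.5 256.4] [ -5.3   0.4 253.3]
```

Call:
apply_moves:
  plan: "0 0 0.5 0 0 0 0;0 0 0.3 0 0 0 0;0 0 0.2 0 0 0 0;0 0 0.1 0 0 0 0;0 0 0.1 0 0 0 0;0 0 0 0 0 0 0;0 0 0 0 0 0 0;0 0 0 0 0 0 0"

```text
t: 95.0
eef_pos: [0.6148, 0.0216, 0.3584]
tool_rot: [3.141, -0.001, 1.571]
contact_force: [-0.2, 0.5, -0.7]
grip_width: 0.0291
gripper_force: 99.6
```

```bash
python3 - <<'E'
from h import *
st()
E
```

```text
t 95.0 tcp [0.6148 0.0216 0.3584] rpy [ 1.8e+02 -1.0e-01  9.0e+01] F [-0.2  0.5 -0.7] T [-0.04  0.01 -0.  ] w 0.0291 gf 99.6 q [-0.34, 0.54, 0.32, 1.92, -0.25, 0.72, 0.12]
```

Call:
apply_moves:
  plan: "0 0 0.1 0 0 0 0;0 0 0.1 0 0 0 0;0 0 0 0 0 8 0;0 0 0 0 0 8 0;0 0 0 0 0 8 0;0 0 0 0 0 8 0;0 0 0 0 0 0 0;0 0 0 0 0 0 0"

```text
t: 96.0
eef_pos: [0.6148, 0.0216, 0.3562]
tool_rot: [-3.141, -0.001, 1.016]
contact_force: [-0.4, 0.3, -2.3]
grip_width: 0.0287
gripper_force: 99.6
```

```bash
python3 - <<'E'
from h import *
st()
E
```

```text
t 96.0 tcp [0.6148 0.0216 0.3562] rpy [-180.    -0.    58.2] F [-0.4  0.3 -2.3] T [-0.12  0.04  0.13] w 0.0287 gf 99.6 q [-0.45, 0.57, 0.48, 1.93, -0.38, 0.74, -0.3]
```

Call:
apply_moves:
  plan: "0 0 0 0 0 9 0;0 0 0 0 0 9 0;0 0 0 0 0 9 0;0 0 0 0 0 9 0;0 0 0 0 0 9 0;0 0 0 0 0 9 0;0 0 0 0 0 9 0;0 0 0 0 0 0 0"

```text
t: 97.0
eef_pos: [0.615, 0.0212, 0.3562]
tool_rot: [3.141, -0.0, -0.084]
contact_force: [0.6, -2.4, -1.9]
grip_width: 0.0288
gripper_force: 99.6
```

```bash
python3 - <<'E'
from h import *
st()
E
```

```text
t 97.0 tcp [0.615  0.0212 0.3562] rpy [180.   -0.   -4.8] F [ 0.6 -2.4 -1.9] T [-0.82 -0.16  0.06] w 0.0288 gf 99.6 q [-0.63, 0.65, 0.81, 1.94, -0.64, 0.83, -1.13]
```

Call:
apply_moves:
  plan: "0 0 0 0 0 4 0;0 0 0 0 0 4 0;0 0 0 0 0 4 0;0 0 0 0 0 3 0;0 0 0 0 0 3 0;0 0 0 0 0 0 0;0 0 0 0 0 0 0;0 0 0 0 0 0 0"

```text
t: 98.0
eef_pos: [0.6147, 0.021, 0.3563]
tool_rot: [-3.141, -0.0, -0.399]
contact_force: [0.0, -4.5, -4.3]
grip_width: 0.0293
gripper_force: 98.8
```

```bash
python3 - <<'E'
from h import *
st()
E
```

```text
t 98.0 tcp [0.6147 0.021  0.3563] rpy [-180.    -0.   -22.9] F [ 0.  -4.5 -4.3] T [-1.64 -0.19  0.3 ] w 0.0293 gf 98.8 q [-0.68, 0.69, 0.9, 1.94, -0.71, 0.87, -1.37]
```

Call:
apply_moves:
  plan: "0 0 0 0 0 -8 0;0 0 -0.5 0 0 0 0;0 0 -1 0 0 0 0;0 0 -3 0 0 0 0;0 0 -2 0 0 -9 0;0 0 0 0 0 -9 0;0 0 0 0 0 -9 0;0 0 0 0 0 -9 0"

```text
t: 99.0
eef_pos: [0.6148, 0.0222, 0.4222]
tool_rot: [-3.14, -0.001, 0.371]
contact_force: [-0.5, -0.3, -1.0]
grip_width: 0.0288
gripper_force: 99.8
```

Call:
apply_moves:
  plan: "0 0 0 0 0 -9 0;0 0 0 0 0 0 0;-2 4 0 0 0 0 0;-3 3.5 0 0 0 0 0;-3 3.5 0 0 0 0 0;-3 3.5 0 0 0 0 0;0 0 0 0 0 0 0;0 0 0 0 0 0 0"

```text
t: 100.0
eef_pos: [0.5923, -0.1586, 0.4212]
tool_rot: [-3.14, -0.001, 0.521]
contact_force: [-0.4, 0.3, -1.4]
grip_width: 0.0289
gripper_force: 99.7
```

```bash
python3 - <<'E'
from h import *
st(); goP(.4575,-.2926,.19,30); knobang()
s=snap('top'); cv2.imwrite('pics/v.png',cv2.resize(s['frame'][150:235,290:390,::-1],(700,595),interpolation=cv2.INTER_CUBIC))
E
python3 heads.py
```

```text
t 100.0 tcp [ 0.5923 -0.1586  0.4212] rpy [-1.799e+02 -1.000e-01  2.990e+01] F [-0.4  0.3 -1.4] T [ 0.04 -0.05 -0.02] w 0.0289 gf 99.7 q [-0.28, 0.52, 0.69, 1.88, -0.42, 0.89, -0.44]
turn [-0.1 -0.1 -0.1] then [-18.38   4.87   7.62]
knob pts 67 [[-0.1934, -0.0571, 0.0596], [-0.1763, -0.053, 0.0645], [-0.1573, -0.0452, 0.0676]]
[(np.float64(16.5), 112), (np.float64(17.8), 116), (np.float64(18.2), 108), (np.float64(21.5), 120), (np.float64(25.4), 104), (np.float64(27.8), 124)]
top 0 29 vise [-0.0318  0.0009] [-0.0377  0.001 ] world [0.6132 0.0215 0.0981] [(12.6, 3.0, -0.001), (12.6, 6.0, -0.001), (12.4, 9.0, -0.001), (12.1, 12.0, -0.001)]
top 1 27 vise [-0.004  0.001] [-0.004   0.0005] world [0.6409 0.0241 0.0978] [(12.4, 6.0, 0), (12.3, 3.0, 0), (12.2, 9.0, 0), (12.2, 0.0, 0)]
top 2 25 vise [ 0.0221 -0.0006] [ 0.0222 -0.0005] world [0.6671 0.025  0.0986] [(11.8, 9.0, 0), (11.8, 6.0, 0), (11.7, 3.0, 0), (11.7, 12.0, 0)]
```

View pics/v.png

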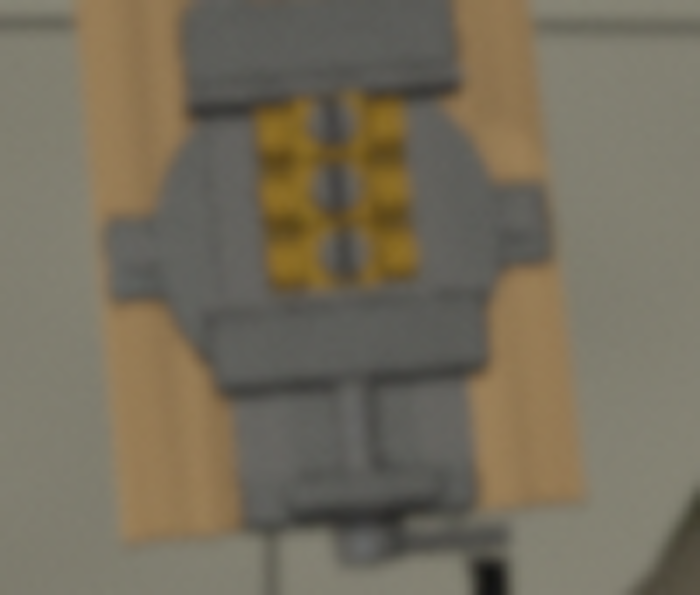

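```bash
python3 - <<'E'
from h import *
for n in('top','side'):
    S=[snap(n) for _ in range(4)]; s=S[0]; s['z_map']=np.median([x['z_map'] for x in S],0); P,u,v=pts(s)
    if n=='side': P=P-[-.0005,-.003,.0015]
    V=np.array([wv(p) for p in P])
    for nm,k in(('mid',(abs(abs(V[:,1])-.02)<.007)),('out',(abs(abs(V[:,1])-.042)<.006))):
        print(n,nm,[(round(a*1000),int(m.sum()),P[m][:,2].min().round(3),np.median(P[m][:,2]).round(3),P[m][:,2].max().round(3)) for a in np.arange(-.06,-.03,.003) for m in [k&(V[:,0]>=a)&(V[:,0]<a+.003)&(P[:,2]>.05)] if m.sum()])
E
```

```text
top mid [(-60, 12, np.float64(0.091), np.float64(0.094), np.float64(0.096)), (-57, 13, np.float64(0.091), np.float64(0.094), np.float64(0.096)), (-54, 12, np.float64(0.093), np.float64(0.094), np.float64(0.097)), (-51, 9, np.float64(0.09), np.float64(0.091), np.float64(0.094)), (-48, 12, np.float64(0.089), np.float64(0.092), np.float64(0.095)), (-45, 11, np.float64(0.09), np.float64(0.092), np.float64(0.097)), (-42, 2, np.float64(0.08), np.float64(0.081), np.float64(0.081)), (-39, 15, np.float64(0.078), np.float64(0.084), np.float64(0.087)), (-36, 14, np.float64(0.083), np.float64(0.087), np.float64(0.088)), (-33, 10, np.float64(0.086), np.float64(0.087), np.float64(0.09))]
top out [(-60, 12, np.float64(0.093), np.float64(0.094), np.float64(0.096)), (-57, 11, np.float64(0.093), np.float64(0.095), np.float64(0.096)), (-54, 11, np.float64(0.092), np.float64(0.093), np.float64(0.095)), (-51, 8, np.float64(0.091), np.float64(0.092), np.float64(0.096)), (-48, 9, np.float64(0.09), np.float64(0.093), np.float64(0.094)), (-45, 9, np.float64(0.091), np.float64(0.092), np.float64(0.093)), (-39
[... 857 characters left out ...]
, np.float64(0.089))]
side out [(-60, 9, np.float64(0.054), np.float64(0.095), np.float64(0.096)), (-57, 6, np.float64(0.056), np.float64(0.095), np.float64(0.096)), (-54, 5, np.float64(0.057), np.float64(0.095), np.float64(0.096)), (-51, 6, np.float64(0.052), np.float64(0.094), np.float64(0.095)), (-48, 9, np.float64(0.051), np.float64(0.094), np.float64(0.095)), (-45, 7, np.float64(0.053), np.float64(0.093), np.float64(0.095)), (-42, 3, np.float64(0.05), np.float64(0.055), np.float64(0.093)), (-39, 2, np.float64(0.051), np.float64(0.054), np.float64(0.057)), (-36, 2, np.float64(0.052), np.float64(0.057), np.float64(0.063)), (-33, 4, np.float64(0.051), np.float64(0.057), np.float64(0.065))]
```

Call:
apply_moves:
  plan: "-3.1 0.8 0 0 0 0 0;-3.1 0.8 0 0 0 0 0;-3.1 0.8 0 0 0 0 0;-3.1 0.8 0 0 0 0 0;-3.1 0.8 0 0 0 0 0;-2.9 0.87 0 0 0 0 0;0 0 0 0 0 0 0;0 0 0 0 0 0 0"

```text
t: 101.8
eef_pos: [0.4576, -0.2931, 0.421]
tool_rot: [-3.141, -0.001, 0.524]
contact_force: [0.1, 0.1, -2.2]
grip_width: 0.0286
gripper_force: 99.7
```

Call:
apply_moves:
  plan: "0 0 1.5 0 0 0 0;0 0 1.5 0 0 0 0;0 0 1.5 0 0 0 0;0 0 0 0 0 0 0;0 0 0 0 0 0 0;0 0 0 0 0 0 0;0 0 0 0 0 0 0;0 0 0 0 0 0 0"

```text
t: 102.8
eef_pos: [0.4572, -0.2933, 0.3762]
tool_rot: [-3.141, -0.001, 0.524]
contact_force: [-0.3, -0.0, -1.4]
grip_width: 0.0291
gripper_force: 99.7
```

```bash
python3 - <<'E'
from h import *
st(); goP(.4576,-.2926,.1145,30); tip()
E
```

```text
t 102.8 tcp [ 0.4572 -0.2933  0.3762] rpy [-1.8e+02 -1.0e-01  3.0e+01] F [-0.3 -0.  -1.4] T [-0.02  0.01 -0.07] w 0.0291 gf 99.7 q [0.02, 0.49, 0.64, 2.07, -0.44, 0.72, -0.1]
turn [-0.  -0.1  0. ] then [ 0.07 -0.04 10.67]
top 204 2 [  1.9  -3.6 232.8] [  2.3  -3.6 239.7] [  2.1  -3.6 236.2]
top 247 5 [  4.3  -0.5 248.8] [  7.3   2.1 259.9] [5.700e+00 1.000e-01 2.529e+02]
side 204 46 [ -7.8  -1.7 208.2] [  0.9   6.5 239.2] [ -4.    2.7 224.5]
side 247 10 [ -8.2   0.5 248. ] [  3.9   2.6 258.3] [ -4.    1.8 253.5]
```

Call:
apply_moves:
  plan: "0.05 0 1.5 0 0 0 0;0 0 1.5 0 0 0 0;0 0 1.5 0 0 0 0;0 0 1.5 0 0 0 0;0 0 0 0 0 0 0;0 0 0 0 0 0 0;0 0 0 0 0 0 0;0 0 0 0 0 0 0"

```text
t: 103.9
eef_pos: [0.4578, -0.2929, 0.3164]
tool_rot: [-3.141, -0.001, 0.524]
contact_force: [0.3, 0.2, -0.6]
grip_width: 0.0295
gripper_force: 99.7
```

Call:
apply_moves:
  plan: "0 0 1.5 0 0 0 0;0 0 1.5 0 0 0 0;0 0 1 0 0 0 0;0 0 0.5 0 0 0 0;0 0 0.1 0 0 0 0;0 0 0 0 0 0 0;0 0 0 0 0 0 0;0 0 0 0 0 0 0"

```text
t: 104.9
eef_pos: [0.4578, -0.2929, 0.2702]
tool_rot: [-3.141, -0.001, 0.524]
contact_force: [-1.2, 0.5, -1.1]
grip_width: 0.0291
gripper_force: 99.7
```

```bash
python3 - <<'E'
from h import *
st()
E
```

```text
t 104.9 tcp [ 0.4578 -0.2929  0.2702] rpy [-1.8e+02 -1.0e-01  3.0e+01] F [-1.2  0.5 -1.1] T [ 0.06 -0.06  0.01] w 0.0291 gf 99.7 q [0.15, 0.63, 0.47, 2.15, -0.6, 0.49, 0.04]
```

Call:
apply_moves:
  plan: "0 0 0.1 0 0 0 0;0 0 0 0 0 0 0.5;0 0 0 0 0 0 0.6;0 0 0 0 0 0 0.7;0 0 -2 0 0 0 0.7;0 0 -4 0 0 0 0.7;0 0 -5 0 0 0 0.7;0 0 0 0 0 0 0.7"

```text
t: 105.9
eef_pos: [0.458, -0.2938, 0.3821]
tool_rot: [3.138, -0.004, 0.524]
contact_force: [-0.0, -1.6, 0.2]
grip_width: 0.0597
gripper_force: 0.0
```

```bash
python3 - <<'E'
from h import *
st(); ss={n:snap(n) for n in('top','side')}
for n,s in ss.items():
    P,u,v=pts(s); m=(P[:,2]>.13)&(P[:,2]<.16)&(abs(P[:,0]-.457)<.03)&(abs(P[:,1]+.292)<.03); print(n,m.sum(),rect(P[m]) if m.sum()>3 else '',P[m].mean(0), np.percentile(P[m][:,2],90))
p=vw(-.178,-.0485); goP(*p,.115,5.2)
E
```

```text
t 105.9 tcp [ 0.458  -0.2938  0.3821] rpy [179.8  -0.2  30. ] F [-0.  -1.6  0.2] T [-0.02  0.01  0.03] w 0.0597 gf 0.0 q [0.01, 0.48, 0.66, 2.07, -0.44, 0.73, -0.1]
top 72 (array([ 0.4602, -0.2897]), array([28.1, 25.9]), -71.4) [ 0.46441942 -0.28750124  0.14254349] 0.1473804408180093
side 207 (array([ 0.4567, -0.2957]), array([30.3, 29. ]), 29.6) [ 0.45418429 -0.29917432  0.14394407] 0.1509361766259066
turn [-0.  -0.1 24.9] then [  3.72 -24.94  10.91]
```

Call:
apply_moves:
  plan: "0.7 -4 0 0 0 0 0;0.7 -4 0 0 0 0 0;0 0 0 0 0 8.3 0;0 0 0 0 0 8.3 0;0 0 0 0 0 8.3 0;0 0 0 0 0 0 0;0 0 0 0 0 0 0;0 0 0 0 0 0 0"

```text
t: 107.0
eef_pos: [0.4296, -0.2168, 0.3788]
tool_rot: [-3.14, 0.0, 0.091]
contact_force: [-0.2, 0.5, 0.6]
grip_width: -0.0001
gripper_force: 0.0
```

```bash
python3 - <<'E'
from h import *
st(); p=vw(-.178,-.0485); goP(*p,.105,5.2)
E
```

```text
t 107.0 tcp [ 0.4296 -0.2168  0.3788] rpy [-179.9    0.     5.2] F [-0.2  0.5  0.6] T [ 0.02 -0.02  0.03] w -0.0001 gf 0.0 q [-0.23, 0.45, 0.82, 2.2, -0.53, 0.69, -0.52]
turn [-0.1  0.   0. ] then [  5.83 -17.13  11.88]
```

Call:
apply_moves:
  plan: "1.5 -4.3 0 0 0 0 0;1.5 -4.3 0 0 0 0 0;1.5 -4.3 0 0 0 0 0;1.33 -4.2 0 0 0 0 0;0 0 3 0 0 0 0;0 0 4 0 0 0 0;0 0 3 0 0 0 0;0 0 1.8 0 0 0 0"

```text
t: 108.0
eef_pos: [0.4723, -0.0411, 0.2599]
tool_rot: [-3.14, 0.001, 0.091]
contact_force: [-0.2, 0.7, -0.3]
grip_width: 0.0001
gripper_force: 0.0
```

Call:
apply_moves:
  plan: "0 0 0.6 0 0 0 0;0 0 0.6 0 0 0 0;0 0 0.2 0 0 0 0;0 0 0.2 0 0 0 0;0 0 0 0 0 0 0;0 0 0 0 0 0 0;0 0 0 0 0 0 0;0 0 0 0 0 0 0"

```text
t: 109.0
eef_pos: [0.4726, -0.0411, 0.2453]
tool_rot: [-3.141, -0.0, 0.09]
contact_force: [1.3, 0.2, -0.6]
grip_width: -0.0001
gripper_force: 0.0
```

```bash
python3 - <<'E'
from h import *
st(); kn()
E
```

```text
t 109.0 tcp [ 0.4726 -0.0411  0.2453] rpy [-179.9   -0.     5.1] F [ 1.3  0.2 -0.6] T [-0.01 -0.01 -0.  ] w -0.0001 gf 0.0 q [-0.37, 0.64, 0.5, 2.32, -0.89, 0.38, -0.59]
knob x,y [-0.1775 -0.0485] z 0.0903 ang 82.6 r 0.0489
```

Tip is 4 mm above the knob; press down in small steps and read the force.

Call:
apply_moves:
  plan: "0 0 0.3 0 0 0 0;0 0 0.2 0 0 0 0;0 0 0 0 0 0 0;0 0 0 0 0 0 0;0 0 0 0 0 0 0;0 0 0 0 0 0 0;0 0 0 0 0 0 0;0 0 0 0 0 0 0"

```text
t: 110.0
eef_pos: [0.4726, -0.041, 0.2402]
tool_rot: [-3.141, -0.0, 0.09]
contact_force: [0.1, -1.7, 0.5]
grip_width: -0.0003
gripper_force: 0.0
```

Call:
apply_moves:
  plan: "0 0 0.3 0 0 0 0;0 0 0 0 0 0 0;0 0 0 0 0 0 0;0 0 0 0 0 0 0;0 0 0 0 0 0 0;0 0 0 0 0 0 0;0 0 0 0 0 0 0;0 0 0 0 0 0 0"

```text
t: 111.0
eef_pos: [0.4726, -0.0411, 0.2372]
tool_rot: [-3.141, -0.0, 0.09]
contact_force: [0.4, 0.3, 2.0]
grip_width: -0.0002
gripper_force: 1.1
```

Call:
apply_moves:
  plan: "0 0 0.3 0 0 0 0;0 0 0 0 0 0 0;0 0 0 0 0 0 0;0 0 0 0 0 0 0;0 0 0 0 0 0 0;0 0 0 0 0 0 0;0 0 0 0 0 0 0;0 0 0 0 0 0 0"

```text
t: 112.0
eef_pos: [0.4726, -0.041, 0.2343]
tool_rot: [-3.141, -0.0, 0.09]
contact_force: [0.8, 0.6, 2.9]
grip_width: 0.0002
gripper_force: 1.7
```

Call:
apply_moves:
  plan: "0 0 0.3 0 0 0 0;0 0 0 0 0 0 0;0 0 0 0 0 0 0;0 0 0 0 0 0 0;0 0 0 0 0 0 0;0 0 0 0 0 0 0;0 0 0 0 0 0 0;0 0 0 0 0 0 0"

```text
t: 113.0
eef_pos: [0.4726, -0.0411, 0.2313]
tool_rot: [-3.141, -0.0, 0.09]
contact_force: [0.8, -0.6, 4.0]
grip_width: -0.0001
gripper_force: 2.3
```

Call:
apply_moves:
  plan: "0 0 0.3 0 0 0 0;0 0 0.3 0 0 0 0;0 0 0.3 0 0 0 0;0 0 0 0 0 0 0;0 0 0 0 0 0 0;0 0 0 0 0 0 0;0 0 0 0 0 0 0;0 0 0 0 0 0 0"

```text
t: 114.0
eef_pos: [0.4726, -0.0417, 0.2224]
tool_rot: [3.141, -0.001, 0.089]
contact_force: [0.1, -4.9, 5.2]
grip_width: 0.0001
gripper_force: 3.6
```

Call:
apply_moves:
  plan: "0 0 0 0 0 0 0;0 0 0 0 0 0 0;0 0 0 0 0 0 0;0 0 0 0 0 0 0;0 0 0 0 0 0 0;0 0 0 0 0 0 0;0 0 0 0 0 0 0;0 0 0 0 0 0 0"

```text
t: 115.0
eef_pos: [0.4726, -0.0417, 0.2224]
tool_rot: [3.141, -0.001, 0.089]
contact_force: [1.7, -5.5, 5.2]
grip_width: -0.0001
gripper_force: 3.6
```

Call:
apply_moves:
  plan: "0 0 -0.3 0 0 0 0;0 0 0 0 0 0 0;0 0 0 0 0 0 0;0 0 0 0 0 0 0;0 0 0 0 0 0 0;0 0 0 0 0 0 0;0 0 0 0 0 0 0;0 0 0 0 0 0 0"

```text
t: 116.0
eef_pos: [0.4725, -0.0411, 0.2252]
tool_rot: [-3.141, -0.0, 0.089]
contact_force: [1.2, -2.1, 4.5]
grip_width: 0.0001
gripper_force: 2.2
```

Call:
apply_moves:
  plan: "0 0 -0.3 0 0 0 0;0 0 0 0 0 0 0;0 0 0 0 0 0 0;0 0 0 0 0 0 0;0 0 0 0 0 0 0;0 0 0 0 0 0 0;0 0 0 0 0 0 0;0 0 0 0 0 0 0"

```text
t: 117.0
eef_pos: [0.4725, -0.0411, 0.2282]
tool_rot: [-3.141, -0.0, 0.089]
contact_force: [1.2, -0.7, 4.1]
grip_width: 0.0001
gripper_force: 2.3
```

Call:
apply_moves:
  plan: "0 0 -0.3 0 0 0 0;0 0 0 0 0 0 0;0 0 0 0 0 0 0;0 0 0 0 0 0 0;0 0 0 0 0 0 0;0 0 0 0 0 0 0;0 0 0 0 0 0 0;0 0 0 0 0 0 0"

```text
t: 118.0
eef_pos: [0.4725, -0.041, 0.2313]
tool_rot: [-3.14, -0.0, 0.09]
contact_force: [-0.4, 1.4, 4.8]
grip_width: -0.0001
gripper_force: 2.6
```

Call:
apply_moves:
  plan: "0 0 -0.3 0 0 0 0;0 0 0 0 0 0 0;0 0 0 0 0 0 0;0 0 0 0 0 0 0;0 0 0 0 0 0 0;0 0 0 0 0 0 0;0 0 0 0 0 0 0;0 0 0 0 0 0 0"

```text
t: 119.0
eef_pos: [0.4725, -0.0411, 0.2342]
tool_rot: [-3.14, -0.0, 0.09]
contact_force: [-1.1, 0.1, 4.6]
grip_width: 0.0003
gripper_force: 2.3
```

Call:
apply_moves:
  plan: "0 0 -0.3 0 0 0 0;0 0 0 0 0 0 0;0 0 0 0 0 0 0;0 0 0 0 0 0 0;0 0 0 0 0 0 0;0 0 0 0 0 0 0;0 0 0 0 0 0 0;0 0 0 0 0 0 0"

```text
t: 120.0
eef_pos: [0.4726, -0.0411, 0.2373]
tool_rot: [-3.141, -0.0, 0.089]
contact_force: [-0.1, 0.5, 4.0]
grip_width: 0.0002
gripper_force: 1.8
```

Call:
apply_moves:
  plan: "0 0 -0.3 0 0 0 0;0 0 0 0 0 0 0;0 0 0 0 0 0 0;0 0 0 0 0 0 0;0 0 0 0 0 0 0;0 0 0 0 0 0 0;0 0 0 0 0 0 0;0 0 0 0 0 0 0"

```text
t: 121.0
eef_pos: [0.4725, -0.0411, 0.2402]
tool_rot: [-3.141, -0.0, 0.089]
contact_force: [0.6, 0.2, -0.4]
grip_width: 0.0002
gripper_force: 0.0
```

Call:
apply_moves:
  plan: "0 0 -0.3 0 0 0 0;0 0 0 0 0 0 0;0 0 0 0 0 0 0;0 0 0 0 0 0 0;0 0 0 0 0 0 0;0 0 0 0 0 0 0;0 0 0 0 0 0 0;0 0 0 0 0 0 0"

```text
t: 122.0
eef_pos: [0.4726, -0.0411, 0.2432]
tool_rot: [-3.141, -0.0, 0.089]
contact_force: [-0.1, 0.2, -0.0]
grip_width: 0.0001
gripper_force: 0.0
```

Call:
apply_moves:
  plan: "0 0 -0.3 0 0 0 0;0 0 0 0 0 0 0;0 0 0 0 0 0 0;0 0 0 0 0 0 0;0 0 0 0 0 0 0;0 0 0 0 0 0 0;0 0 0 0 0 0 0;0 0 0 0 0 0 0"

```text
t: 123.0
eef_pos: [0.4725, -0.0411, 0.2462]
tool_rot: [-3.141, -0.0, 0.089]
contact_force: [-0.4, -0.4, 1.1]
grip_width: 0.0002
gripper_force: 0.0
```

```bash
python3 - <<'E'
from h import *
st(); knobang()
E
```

```text
t 123.0 tcp [ 0.4725 -0.0411  0.2462] rpy [-179.9   -0.     5.1] F [-0.4 -0.4  1.1] T [-0.06  0.01 -0.  ] w 0.0002 gf 0.0 q [-0.37, 0.64, 0.5, 2.32, -0.88, 0.38, -0.6]
knob pts 177 [[-0.1913, -0.063, 0.0599], [-0.1847, -0.0526, 0.0895], [-0.1609, -0.0136, 0.1393]]
[(np.float64(15.4), 116), (np.float64(16.7), 112), (np.float64(18.2), 120), (np.float64(19.3), 108), (np.float64(24.7), 124), (np.float64(25.2), 104)]
```

Call:
apply_moves:
  plan: "0 0 -2 0 0 0 0;0 0 -4 0 0 0 0;0 0 -5 0 0 0 0;0 0 -3 0 0 0 0;0 0 0 0 0 0 0;0 0 0 0 0 0 0;0 0 0 0 0 0 0;0 0 0 0 0 0 0"

```text
t: 124.05
eef_pos: [0.4724, -0.0413, 0.3856]
tool_rot: [-3.141, 0.001, 0.089]
contact_force: [-0.3, 0.8, -0.1]
grip_width: 0.0001
gripper_force: 0.0
```

```bash
python3 heads.py; python3 - <<'E'
from h import *
st(); s=snap('side'); P,u,v=pts(s); m=(P[:,2]>.13)&(P[:,2]<.16)&(abs(P[:,0]-.457)<.03)&(abs(P[:,1]+.295)<.03); print(m.sum(),rect(P[m]),np.percentile(P[m][:,2],90))
print(env.job_done())
E
```

```text
top 0 27 vise [-0.0291  0.0007] [-0.0291  0.0004] world [0.616  0.0216 0.0984] [(12.7, 3.0, -0.001), (12.6, 6.0, -0.001), (12.4, 9.0, -0.001), (12.3, -3.0, -0.001)]
top 1 27 vise [-0.0042  0.0016] [-0.0042  0.0017] world [0.6407 0.0247 0.0983] [(12.6, 6.0, -0.001), (12.5, 3.0, -0.001), (12.4, 9.0, -0.001), (12.2, 12.0, -0.001)]
top 2 25 vise [ 0.0222 -0.0006] [ 0.022  -0.0005] world [0.6672 0.0249 0.0981] [(11.6, 9.0, 0), (11.6, 6.0, 0), (11.5, 3.0, 0), (11.5, 12.0, 0)]
t 124.35 tcp [ 0.4725 -0.0413  0.3861] rpy [-179.9   -0.     5.1] F [0.5 0.2 1.1] T [-0.01  0.05  0.04] w -0.0002 gf 0.0 q [-0.66, 0.45, 0.88, 2.21, -0.54, 0.71, -0.87]
202 (array([ 0.4572, -0.2955]), array([30.2, 29.5]), 28.9) 0.15122334466166182
the job is handed in; nothing more can be done
None
```

I handed the job in at about 124 s (no verdict shown): all three valves sit in the vise with their spindles turned to the stop and the screwdriver is back in its hole; the clamp force was judged only from the crank's push-back, after it sprang back twice from further winding.

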